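Close and start the sample mill

TASK

Close up the small grey sample mill and start it: take its slotted cover from the bench, lay it on the mill's deck and slide it slot first under the raised wing nut until the stud is fully home at the end of the slot. Then spin the wing nut down clockwise until it is snug on the cover, and only after that throw the start lever right over. Leave the sieve, the jar and the brush where they are.

Things in the scene. Friction and masses are not known exactly. Their poses are not given: they have to be found in the camera images.
- mill: Fixed grey steel sample mill. Origin on the bench below the stud's axis, z up. Its flat deck, 120 mm above the bench, reaches from -90 to +90 mm in x, -170 to +60 mm in y, with a 68 mm square open mouth round the stud. The cover is slid in along the mill's +y. From y +60 to +150 mm is a step 50 mm high and 120 mm wide that carries the start lever.
- stud (a point): Point on the axis of the mill's fixed upright steel stud (12 mm diameter, top 54 mm above the deck) at the height of the deck's surface. Axes as the mill's.
- landing (a point): Point on the deck, 160 mm in the mill's -y from the stud: a cover lying with its origin here, square to the mill, has its front edge 35 mm short of the stud. Two guide rails (10 mm high, inside 116 mm apart) run from 60 mm before the stud to 45 mm past it; lead-ins from 104 to 60 mm before the stud flare out to about 137 mm apart.
- nut_washer: Steel washer (30 mm diameter, 3 mm thick) that hangs under the wing nut and rises and falls with it without turning; counted together with the nut on it. Origin at the centre of its underside, on the stud's axis; z up. At the start it hangs 13 to 17 mm above the deck, so that the 6 mm cover plate passes under it.
- wing_nut (a joint): Turn of the wing nut, rad; grows clockwise seen from above, which lowers nut and washer 8 mm a turn. At 0 the washer's underside is 20 mm above the deck; it meets the 6 mm cover at about 11.0; the thread ends at 11.7. Starts at 2.5 to 5.5. A fingertip pushing one wing round turns it (0.04 N m of friction); it does not run back or come off.
- nut_centre (a point): Centre of the steel wing nut, on the stud's axis, 16 mm above the washer's underside; turns with the nut. Its x axis lies along the two wings, flat ears 7 mm thick that reach 41 mm from the axis and stand from 5 to 31 mm above the washer's underside. Hub 22 mm in diameter.
- cover: Loose cover, about 0.45 kg: grey plastic plate 110 mm (x) by 170 mm (y, from -45 to +125) by 6 mm, with a slot 18 mm wide and 46 mm long open at its +y edge, on the centre line. Origin on the underside, below handle and centre of gravity; z up. A steel block on it (70 mm in x, y -45 to +15 mm) rises to 18 mm. Seated, its y axis points along the mill's y.
- cover_slot (a point): Point on the cover's underside, on its centre line, 85 mm in +y from its origin and 6 mm before the slot's closed end: it lies on the stud's axis at deck height when the cover is fully home and the stud touches the slot's end. Axes as the cover's.
- cover_handle (a point): Grip point of the cover's upright black handle, 40 mm above the cover's underside and straight above its origin: a fin 12 mm thick in the cover's x, 40 mm long in its y, standing from 18 to 54 mm above the underside. Axes as the cover's.
- start_lever (a joint): Swing of the start lever, rad: near 0 it leans to the mill's -x (off), 1.0 leans to +x (on); it stays where it is left.
- start_lever_tip (a point): Centre of the black 26 mm ball at the top of the start lever, 112 mm in the mill's +y from the stud. The lever's hinge, along the mill's y, lies 60 mm from the ball, 72 mm above the bench; leaning off or on, the ball is about 29 mm to either side of it in x and 125 mm above the bench. About 0.06 N m moves it.
- sieve: Loose round steel test sieve, open on top, 100 mm across, 45 mm high, origin at the centre of its underside. A bystander.
- jar: Loose amber glass jar with a white lid, 60 mm across, 85 mm high, origin at the centre of its underside. A bystander.
- brush: Loose hand brush lying on the bench, its origin under the middle. A bystander.
Things that resemble listed ones, but are neither listed nor needed, are in the scene too. Of the things like the cover, leave any that is purple or yellow; of the rest the larger one is meant.

How it is judged:
By the outcome, as a careful person would: the job done as asked, in the order asked, and still so for the second after the job is handed in, with the robot touching nothing.
It also fails if it takes over 64 s, if anything falls off the work surface, if the arm or the gripper's body presses on something with over 40 N, if the wrist force passes 120 N, or if a joint passes its speed limit or range.

ROBOT

A 6-joint arm with a two-finger parallel gripper is mounted at the origin on the work surface. World frame = base frame: x ahead of the robot, y to its left, z up, the work surface at z = 0. Lengths are in m, angles in degrees, forces in N, time in s.
With the tool pointing down it reaches from about 0.3 to 0.75 m from the base axis. Payload 8.5 kg.
Tool frame: the origin (TCP) lies midway between the tips of the shut fingers; the grasp point (between the pads) lies 19 mm behind it; y points along the fingers, x is the direction in which the jaws open and shut, and the axes are right-handed (so a half turn about y gives the same grasp; the last joint's range is limited). The gripper opens to 85 mm and grips with 20 to 120 N. Pads are 22 mm wide; open, the fingers measure 114 mm over their backs; the gripper's body (76 mm by 85 mm) begins 54 mm behind the grasp point. The pads swing forward as they close: fully open they stand 13 mm farther back than shut.
Start: joints at [56.075, 21.807, 74.336, -0, 83.858, -12.336], TCP at [0.202, 0.511, 0.193] pointing down, gripper open.
Joint ranges: [-178.18, 178.18], [-50.72, 133.34], [12.68, 142.11], [-81.47, 261.47], [9.98, 163.14], [-165.26, 165.26]. Speed limits (degrees/s): [136.94, 136.94, 180, 180, 180, 180].

INTERFACE

Orientations are given as a 3x3 rotation matrix whose columns are the frame's x, y, z axes.
In Python, from rig import env gives the robot as it stands.
- The arm moves only by the tool carry_out, never from a script. Its argument "plan" is a list of rows, each a list of 3 entries, a list of its own where there are three numbers: the shift along the tool's x, y, z in m, then the turn, a rotation vector about the tool's x, y, z in degrees, then the finger opening in m, from 0 to 0.0854. In form: [[[dx, dy, dz], [ax, ay, az], jaw], ...]. A call has 1 to 8 rows; each row shifts and turns the commanded pose from where the row before left it, along the tool's axes as they then stand; what a row does not reach is not made up. A row lasts 1/8 s, in which the tool goes at most 62.5 mm and 10.7 degrees, less where a joint would pass 70% of its speed; a pose out of reach is approached as far as the arm can. A call is refused whole if a number of a shift passes 0.0625 or a number of a turn 10.7, either way. A call with a gripper value outside its range is refused whole. The fingers move at their own pace and stop on an object; "force" is the grip in N (left out, the last holds). Time passes only in rows, so rows that do not move let the fingers close. It gives the time, the measured TCP pose, the force and the opening at its end, in the units of the state.
- env.observe(): the state, without advancing time (a new reading comes with each control period).
- env.get_image(name): name is "side" or "top"; returns a dict with "image" (400x640x3 uint8, red, green, blue), "vfov" (degrees; the focal length in pixels is half the picture's height over the tangent of half this angle, whatever the lens; pixels are square), "cx", "cy" (the principal point, pixels), "rvec" (rotation vector, rad) and "tvec" (3), from world to camera coordinates, as OpenCV has them. Camera axes: x right, y down, z forward; pixel columns grow to the right and rows downward; lengths in m; the calibration is good to about 2 mm. A picture is of the moment at which its call begins. There is no depth.
- env.close_job(): hands the job in, once; it reports no verdict.
Trained networks look in a picture, given as the dict that the camera call returned (one of the last four; its "shot" number tells which), for a name from the list of things; names that differ only in an ending like _2 or _b are one class to them, and where a whole thing is asked for, a point or a joint stands for the part that bears it (a point fixed in the world has none). Each returns a list of dicts, best first, with "conf" (0 to 1); they miss things now and then, are a little off and sometimes report something else, mostly with a low value. They report only what shows in the picture. A call takes as long as a camera call. They do not tell look-alikes from the thing itself.
- env.outline_of(target, picture): "mask" (400x640 bool, what is visible of it) and "pixel" ([row, column] in pixels, amid what is visible of it).
The state is a dict: "time_s": time; "q": joint angles; "qvel": joint speeds; "joint_efforts": joint torques, N m; "position": TCP position; "tool_rot": TCP orientation; "ft_force": force on the tool from outside, world axes, zero at the start; "wrist_torque": the same for the moment, N m; "grip_width": finger opening in m.
Only numpy, scipy, OpenCV 4.12 (cv2) and the standard library are available. Lean on these libraries where they do the work, as an engineer would, in place of code of your own. Each camera call takes 0.05 s, during which the arm holds its last target.

## Working session

There is one attempt and no reset: what is moved stays moved. The work goes in short steps, Python scripts to look and compute and a tool call to move; the robot and the scene stay as the last step left them, time stands still between calls to the robot, and variables do not carry over. Pictures are saved under pics/ and viewed, and the job is handed in when it is done.

Besides the shell and the picture viewer there is one more tool, called after "Emit:" in YAML: its name, and indented under it one key for each argument. carry_out: Moves the arm, as the interface text tells. Its arguments: {"type":"object","properties":{"plan":{"type":"array","items":{"type":"array"}},"force":{"type":"number"}},"required":["plan"]}

```bash
ls -la; mkdir -p pics
cat > h.py <<'E'
import numpy as np, cv2, pickle
from rig import env
def shot(name,fn):
    p=env.get_image(name); cv2.imwrite('pics/'+fn,p['image'][:,:,::-1]); return p
def K(p):
    h,w=p['image'].shape[:2]; f=h/2/np.tan(np.radians(p['vfov'])/2)
    return np.array([[f,0,p['cx']],[0,f,p['cy']],[0,0,1.]])
def proj(p,X):
    X=np.atleast_2d(np.asarray(X,float)); return cv2.projectPoints(X,np.asarray(p['rvec'],float),np.asarray(p['tvec'],float),K(p),None)[0][:,0]
def ray(p,uv):
    R=cv2.Rodrigues(np.asarray(p['rvec'],float))[0]; t=np.asarray(p['tvec'],float).ravel()
    d=R.T@np.linalg.inv(K(p))@np.array([uv[0],uv[1],1.]); return -R.T@t,d
def atz(p,uv,z):
    c,d=ray(p,uv); return c+d*(z-c[2])/d[2]
E
python3 - <<'E'
from h import *
for n in('top','side'):
    p=shot(n,n+'0.png'); print(n,{k:v for k,v in p.items() if k!='image'}, 'cam',ray(p,(320,200))[0])
s=env.observe(); print(s)
E
```

```text
total 12
drwxr-xr-x  3 agent agent 4096 Dec  7 15:46 .
drwxr-xr-x 23 root  root  4096 Dec  7 15:46 ..
drwxr-xr-x  2 agent agent 4096 Dec  7 15:46 pics
top {'vfov': 49.337971693293554, 'cx': 313.7618781293409, 'cy': 200.62653197529198, 'rvec': array([ 2.15897187, -2.16535401,  0.12604419]), 'tvec': array([-0.03607526,  0.54074331,  1.51293953]), 'shot': 1} cam [ 0.36238407 -0.03621545  1.56526579]
side {'vfov': 42.86512448131114, 'cx': 329.86941882071125, 'cy': 205.84013211418707, 'rvec': array([ 2.19909007, -0.03528542,  0.01943554]), 'tvec': array([-0.49493198,  0.07091676,  1.58978848]), 'shot': 2} cam [ 0.45303374 -1.25974061  0.99258666]
{'time_s': 0.1, 'q': array([ 5.60760843e+01,  2.18364143e+01,  7.43778249e+01, -5.40373005e-04,
        8.38572135e+01, -1.23365404e+01]), 'qvel': array([-0.06825967, -0.05671704, -0.10311345, -0.01168093, -0.07681787,
        0.03208143]), 'joint_efforts': array([ 2.28134493e-03, -4.49220979e+01, -2.31654185e+01, -2.66312572e-04,
        3.69863701e-03,  2.94415099e-05]), 'position': array([0.20219755, 0.51116452, 0.19209547]), 'tool_rot': array([[ 3.67918311e-01, -6.88207232e-04, -9.29857862e-01],
       [ 9.29857316e-01, -1.04003969e-03,  3.67918864e-01],
       [-1.22029350e-03, -9.99999222e-01,  2.57284884e-04]]), 'ft_force': array([ 0.54209765,  0.04469558, -0.35665415]), 'wrist_torque': array([ 0.03985824,  0.00813534, -0.04715343]), 'grip_width': 0.08532150520480399}
```

View pics/top0.png

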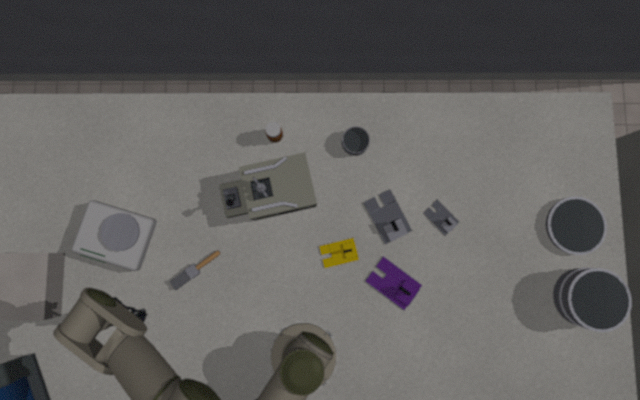

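View pics/side0.png

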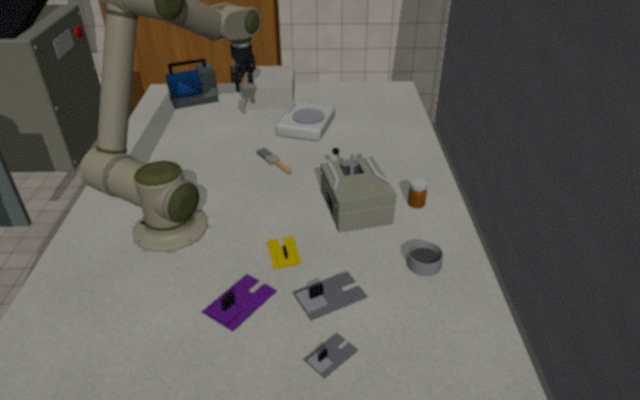

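Run:
```python
from h import *
p=shot('top','t1.png'); q=shot('side','s1.png')
pickle.dump((p,q),open('pq.pkl','wb'))
for pic,nm in((p,'top'),(q,'side')):
    for n in ['mill','cover','cover_handle','wing_nut','nut_washer','start_lever_tip','start_lever','sieve','jar','brush','stud','landing','cover_slot','nut_centre']:
        try:
            for r in env.outline_of(n,pic): 
                m=r['mask']; print(nm,n,round(r['conf'],2),r['pixel'],m.sum())
        except Exception as e: print(n,e)
a=p['image'][130:290,170:470]; 
cv2.imwrite('pics/t1c.png',cv2.resize(p['image'][140:240,190:330],None,fx=5.5,fy=5.5,interpolation=3)[:,:,::-1])
cv2.imwrite('pics/t1d.png',cv2.resize(p['image'][170:270,350:470],None,fx=5.5,fy=5.5,interpolation=3)[:,:,::-1])
cv2.imwrite('pics/s1c.png',cv2.resize(q['image'][140:240,300:420],None,fx=5.5,fy=5.5,interpolation=3)[:,:,::-1])
cv2.imwrite('pics/s1d.png',cv2.resize(q['image'][260:325,285:375],None,fx=8,fy=8,interpolation=3)[:,:,::-1])
print(proj(p,[[0,0,0],[.2,.51,.19]]),proj(q,[[0,0,0],[.2,.51,.19]]))
```

```text
top mill 0.75 [189.9, 271.0] 4612
top mill 0.55 [214.9, 387.8] 1316
top cover 0.97 [251.7, 338.2] 792
top cover 0.82 [216.0, 386.0] 1383
top cover 0.69 [283.5, 392.9] 1444
top cover 0.69 [191.3, 271.5] 4706
top cover 0.61 [217.6, 443.7] 579
top cover_handle 0.96 [217.7, 440.7] 587
top cover_handle 0.82 [215.9, 391.1] 1421
top cover_handle 0.77 [249.2, 337.3] 721
top cover_handle 0.7 [284.8, 394.6] 1447
top wing_nut 0.42 [181.4, 255.5] 26
top nut_washer 0.43 [188.6, 263.8] 78
top start_lever 0.48 [142.2, 355.2] 656
top sieve 0.88 [140.1, 355.9] 648
top jar 0.66 [135.8, 275.7] 286
top brush 0.78 [274.6, 193.8] 522
top brush 0.61 [215.7, 384.7] 1432
top stud 0.94 [191.6, 268.2] 4649
top landing 0.74 [188.5, 272.0] 4609
top cover_slot 0.88 [213.0, 392.3] 1375
top cover_slot 0.87 [214.8, 437.7] 672
top cover_slot 0.63 [252.1, 339.1] 859
top nut_centre 0.63 [186.5, 260.7] 46
side mill 0.92 [191.6, 356.2] 4479
side cover 0.97 [253.4, 284.5] 790
side cover 0.93 [303.2, 237.6] 2030
side cover 0.78 [354.2, 332.3] 1243
side cover 0.75 [295.3, 325.6] 1991
side cover_handle 0.69 [354.5, 331.8] 1151
side cover_handle 0.65 [253.0, 280.9] 803
side cover_handle 0.62 [295.3, 327.3] 1960
side cover_handle 0.61 [302.5, 239.4] 2026
side wing_nut 0.71 [160.4, 351.2] 135
side nut_washer 0.6 [161.4, 349.2] 109
side nut_washer 0.42 [160.5, 350.8] 144
side start_lever 0.51 [151.3, 339.8] 65
side sieve 0.56 [254.3, 427.3] 1069
side jar 0.63 [194.1, 415.9] 492
side brush 0.77 [162.2, 271.6] 299
side stud 0.66 [195.4, 355.7] 4656
side landing 0.98 [195.7, 356.7] 4593
side cover_slot 0.94 [353.3, 330.3] 1193
side cover_slot 0.65 [251.5, 279.6] 792
side cover_slot 0.63 [302.8, 239.9] 1991
[[303.37875267 356.26243683]
 [137.04947894 304.61493156]] [[171.25613192 228.56717489]
 [246.16187734 102.06530534]]
```

View pics/t1c.png

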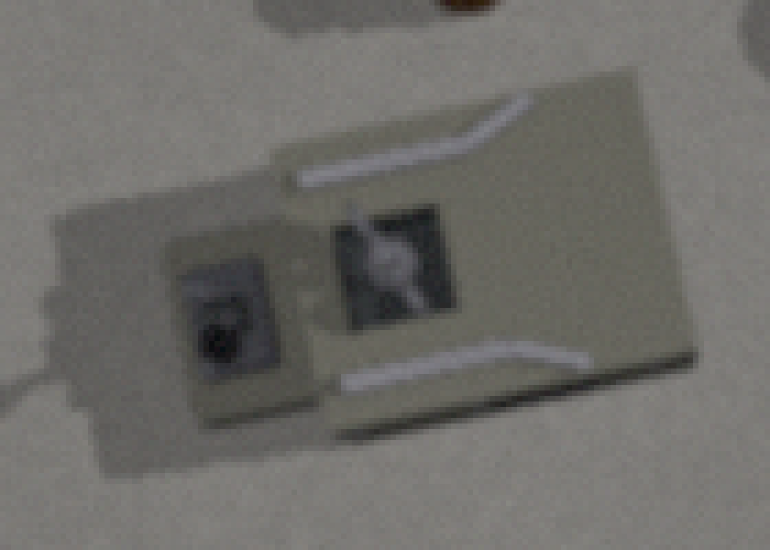

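View pics/t1d.png

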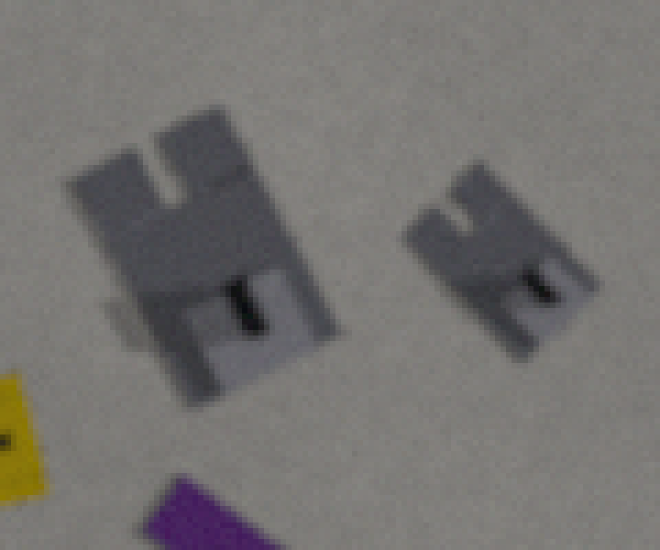

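View pics/s1c.png

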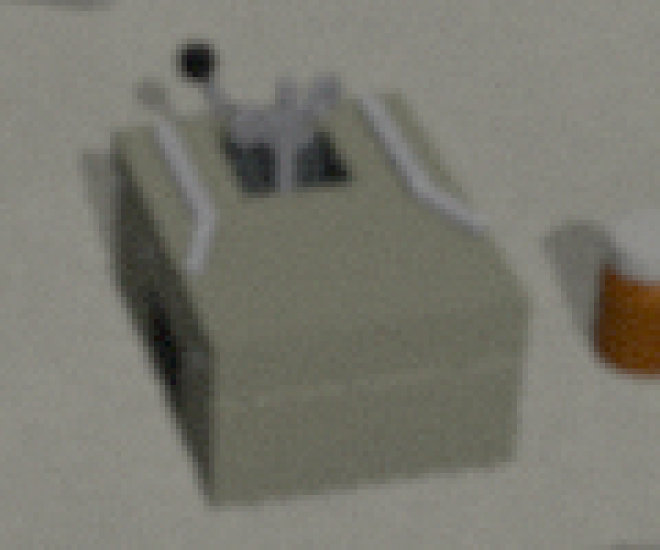

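View pics/s1d.png

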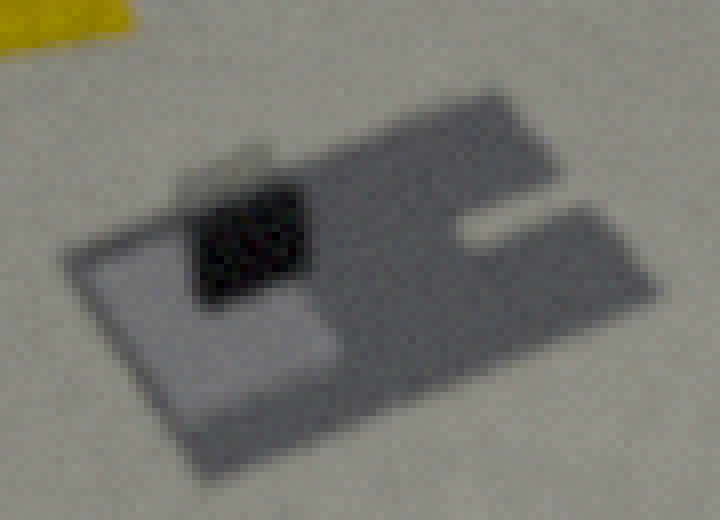

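```bash
cat > fit.py <<'E'
from h import *
from scipy.optimize import least_squares
p,q=pickle.load(open('pq.pkl','rb'))
def uc(c,o,s): return [(c[0]+.5)/s-.5+o[0],(c[1]+.5)/s-.5+o[1]]
def T(x,P):
    c,s=np.cos(x[2]),np.sin(x[2]); P=np.asarray(P,float)/1000
    return np.c_[x[0]+c*P[:,0]-s*P[:,1],x[1]+s*P[:,0]+c*P[:,1],P[:,2]]
def fit(obs,x0,fs):
    def r(x):
        out=[]
        for pic,P,U in obs: out.append((proj(pic,T(x,P))-U).ravel())
        return np.concatenate(out)
    s=least_squares(r,x0,loss='soft_l1',f_scale=1); return s.x,r(s.x)
E
python3 - <<'E'
from fit import *
def mk(pic,o,s,d): return (pic,[a for a,b in d],np.array([uc(b,o,s) for a,b in d]))
ct=mk(p,(350,170),5.5,[((-55,125,6),(66,183)),((55,125,6),(225,107)),((55,-45,6),(342,332)),((-55,-45,6),(192,410)),((0,91,6),(172,205)),((0,20,54),(235,280)),((0,-20,54),(262,332))])
cs=mk(q,(285,260),8,[((-55,125,6),(500,90)),((55,125,6),(655,292)),((-55,-45,6),(65,250)),((55,-45,3),(205,480)),((0,91,6),(465,235))])
for obs in([ct],[cs],[ct,cs]):
    x,r=fit(obs,[.35,-.2,.4],1); print('cover',x[:2].round(4),np.degrees(x[2]).round(2),np.abs(r).max().round(2)); 
print(r.reshape(-1,2).round(1).tolist())
mt=mk(p,(190,140),5.5,[((90,-170,120),(635,68)),((-90,-170,120),(695,350)),((90,60,120),(275,150)),((-90,60,120),(333,432)),((34,34,120),(335,228)),((34,-34,120),(440,207)),((-34,-34,120),(457,308)),((-34,34,120),(352,330)),((60,150,50),(165,238)),((-60,150,50),(207,422)),((-29,112,125),(218,343))])
ms=mk(q,(300,140),5.5,[((-90,-170,120),(213,350)),((90,-170,120),(528,298)),((-90,-170,0),(212,505)),((90,-170,0),(513,462)),((-90,60,120),(116,133)),((-34,-34,120),(243,196)),((34,-34,120),(352,180)),((-29,112,125),(197,62))])
for obs in([mt],[ms],[mt,ms]):
    x,r=fit(obs,[.4,.15,.2],1); print('mill',x[:2].round(4),np.degrees(x[2]).round(2),np.abs(r).max().round(2)); 
print(r.reshape(-1,2).round(1).tolist())
E
```

```text
cover [ 0.4499 -0.3189] -63.04 2.96
cover [ 0.4474 -0.3178] -64.17 3.18
cover [ 0.4486 -0.3185] -63.71 3.49
[[1.1, -0.4], [-0.8, -0.0], [-0.0, 1.2], [-0.0, 0.8], [-0.3, -2.7], [-0.2, 0.3], [0.2, 1.2], [-0.0, -0.1], [1.2, -0.0], [-0.9, 0.6], [-0.1, 0.5], [3.5, -1.7]]
mill [0.5733 0.1367] 11.93 1.92
mill [0.5703 0.1452] 12.18 1.95
mill [0.572  0.1383] 11.72 3.28
[[0.4, 0.5], [0.5, 0.9], [-0.9, -0.7], [-1.4, 0.2], [-1.1, -0.4], [-0.4, -0.7], [0.5, 0.6], [-0.4, 0.8], [-1.1, 0.6], [-2.5, 0.4], [0.5, 1.6], [0.0, -0.2], [0.8, 1.1], [-0.2, 3.3], [0.6, 2.6], [0.3, -0.4], [1.1, 1.0], [1.8, 1.2], [-0.2, 1.3]]
```

```bash
cat > ov.py <<'E'
from fit import *
def poly(img,pic,x,P,o,s,col,closed=True):
    u=proj(pic,T(x,P)); u=((u+.5-np.array(o))*s-.5)
    cv2.polylines(img,[np.round(u*16).astype(np.int32)],closed,col,1,cv2.LINE_AA,4)
def crop(pic,o,sz,s): return np.ascontiguousarray(cv2.resize(pic['image'][o[1]:o[1]+sz[1],o[0]:o[0]+sz[0]],None,fx=s,fy=s,interpolation=3)[:,:,::-1])
def box(x0,x1,y0,y1,z): return [(x0,y0,z),(x1,y0,z),(x1,y1,z),(x0,y1,z)]
def mill(im,pic,x,o,s):
    poly(im,pic,x,box(-90,90,-170,60,120),o,s,(0,255,0)); poly(im,pic,x,box(-34,34,-34,34,120),o,s,(0,255,0))
    poly(im,pic,x,box(-60,60,60,150,50),o,s,(255,255,0)); poly(im,pic,x,box(-90,90,-170,60,0),o,s,(0,0,255))
    for k in(-1,1): poly(im,pic,x,[(58*k,45,130),(58*k,-60,130),(68.5*k,-104,130)],o,s,(255,0,255),False)
def cover(im,pic,x,o,s,z=0):
    poly(im,pic,x,[(-55,-45,6+z),(55,-45,6+z),(55,125,6+z),(9,125,6+z),(9,79,6+z),(-9,79,6+z),(-9,125,6+z),(-55,125,6+z)],o,s,(0,255,0))
    poly(im,pic,x,box(-6,6,-20,20,54+z),o,s,(0,0,255)); poly(im,pic,x,box(-35,35,-45,15,18+z),o,s,(255,255,0))
E
cat > go1.py <<'E'
from ov import *
def mk(pic,o,s,d): return (pic,[a for a,b in d],np.array([uc(b,o,s) for a,b in d]))
ct=mk(p,(350,170),5.5,[((-55,125,6),(66,183)),((55,125,6),(225,107)),((55,-45,6),(342,332)),((-55,-45,6),(192,410)),((0,79,6),(172,205)),((0,20,54),(235,280)),((0,-20,54),(262,332))])
cs=mk(q,(285,260),8,[((-55,125,6),(500,90)),((55,125,6),(655,292)),((-55,-45,6),(65,250)),((55,-45,3),(205,480)),((0,79,6),(465,235))])
for obs in([ct],[cs],[ct,cs]):
    x,r=fit(obs,[.35,-.2,-1.1],1); print('cover',x[:2].round(4),np.degrees(x[2]).round(2),np.abs(r).max().round(2)); 
print(r.reshape(-1,2).round(1).tolist())
xc=x
mt=mk(p,(190,140),5.5,[((90,-170,120),(635,68)),((-90,-170,120),(695,350)),((90,60,120),(275,150)),((-90,60,120),(333,432)),((34,34,120),(335,228)),((34,-34,120),(440,207)),((-34,-34,120),(457,308)),((-34,34,120),(352,330))])
ms=mk(q,(300,140),5.5,[((-90,-170,120),(213,350)),((90,-170,120),(528,298)),((-90,60,120),(116,133)),((-34,-34,120),(243,196)),((34,-34,120),(352,180)),((-29,112,125),(197,62))])
for obs in([mt],[ms],[mt,ms]):
    x,r=fit(obs,[.4,.15,.2],1); print('mill',x[:2].round(4),np.degrees(x[2]).round(2),np.abs(r).max().round(2)); 
print(r.reshape(-1,2).round(1).tolist())
xm=x
np.save('x.npy',[xc,xm])
a=crop(p,(190,140),(140,100),5.5); mill(a,p,xm,(190,140),5.5); cv2.imwrite('pics/o1.png',a)
a=crop(q,(300,140),(120,100),5.5); mill(a,q,xm,(300,140),5.5); cv2.imwrite('pics/o2.png',a)
a=crop(p,(350,170),(120,100),5.5); cover(a,p,xc,(350,170),5.5); cv2.imwrite('pics/o3.png',a)
a=crop(q,(285,260),(90,65),8); cover(a,q,xc,(285,260),8); cv2.imwrite('pics/o4.png',a)
E
python3 go1.py
```

```text
cover [ 0.4506 -0.3181] -62.61 1.65
cover [ 0.4487 -0.3174] -64.18 1.25
cover [ 0.4495 -0.3179] -63.62 1.5
[[0.8, -0.6], [-1.0, -0.3], [-0.2, 0.9], [-0.2, 0.5], [1.0, -0.0], [-0.4, 0.1], [0.0, 0.9], [0.2, -0.3], [1.5, -0.2], [-0.5, 0.5], [0.3, 0.3], [-0.1, -0.4]]
mill [0.5723 0.137 ] 12.4 1.05
mill [0.5702 0.1425] 11.96 1.15
mill [0.5713 0.1382] 12.04 1.64
[[0.2, 0.4], [0.6, 0.8], [-1.0, -0.3], [-1.2, 0.5], [-1.1, -0.1], [-0.4, -0.5], [0.6, 0.7], [-0.3, 1.0], [0.1, -0.2], [0.8, 0.9], [0.0, -0.3], [0.9, 1.0], [1.6, 1.2], [-0.6, 1.3]]
```

View pics/o1.png

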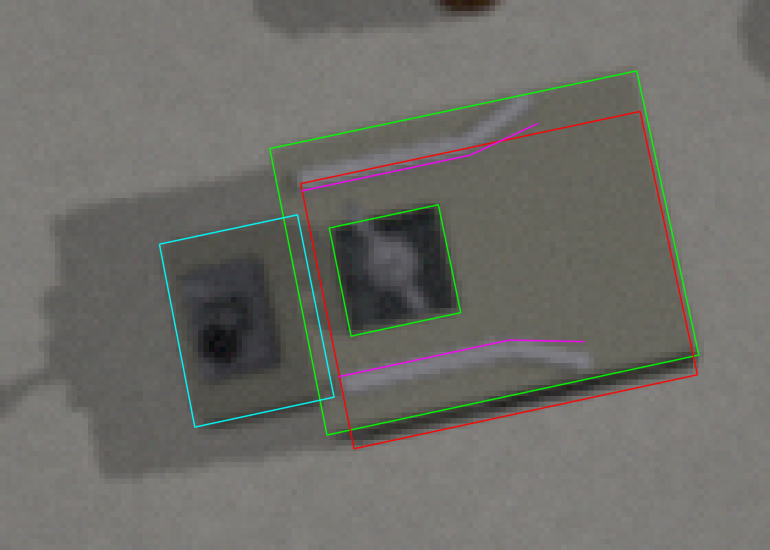

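View pics/o2.png

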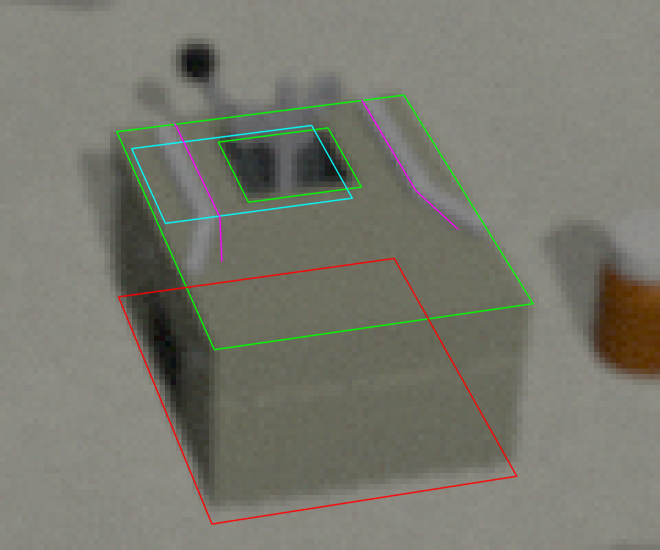

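View pics/o3.png

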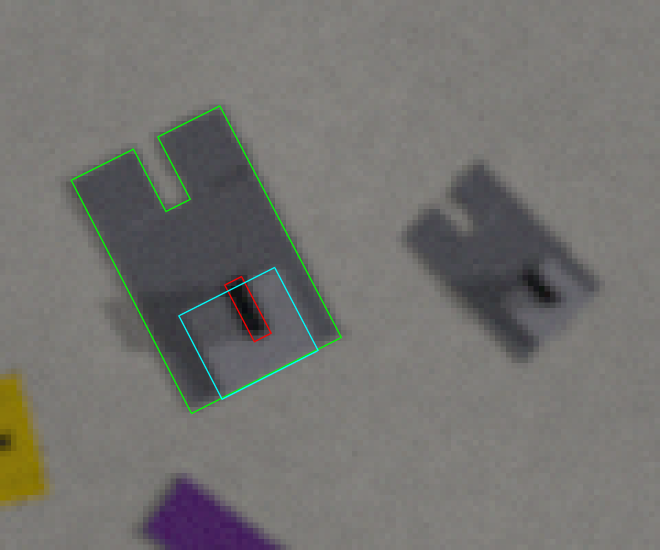

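View pics/o4.png

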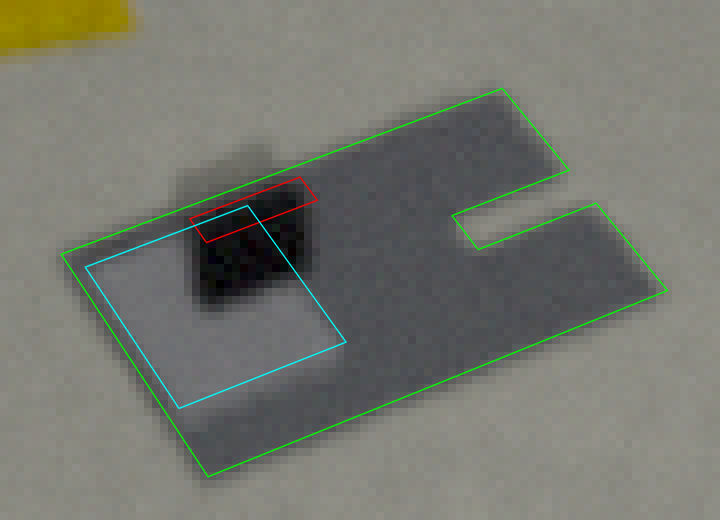

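```bash
cat >> go1.py <<'E'
print('---')
def fz(obs,x0,scale=False):
    def r(x):
        return np.concatenate([(proj(pic,T(x,P)+[0,0,x[3]])-U).ravel() for pic,P,U in obs])
    s=least_squares(r,x0,loss='soft_l1'); return s.x,r(s.x)
x,r=fz([mt,ms],[*xm,0]); print(x,np.degrees(x[2]),r.reshape(-1,2).round(1).tolist())
x,r=fz([ct,cs],[*xc,0]); print(x,np.degrees(x[2]),r.reshape(-1,2).round(1).tolist())
# other landmarks by triangulation
def tri(a,b):
    c1,d1=ray(p,a);c2,d2=ray(q,b);d1/=np.linalg.norm(d1);d2/=np.linalg.norm(d2)
    A=np.c_[d1,-d2];t=np.linalg.lstsq(A,c2-c1,rcond=None)[0];P1=c1+t[0]*d1;P2=c2+t[1]*d2;return (P1+P2)/2,np.linalg.norm(P1-P2)
print('ball',tri(uc((218,343),(190,140),5.5),uc((197,62),(300,140),5.5)))
print('corner',tri(uc((695,350),(190,140),5.5),uc((213,350),(300,140),5.5)))
print('corner',tri(uc((635,68),(190,140),5.5),uc((528,298),(300,140),5.5)))
print('predball',T(xm,[(-29,112,125)]))
E
python3 go1.py | sed -n '/---/,$p'
python3 - <<'E'
from ov import *
s=env.observe(); 
a=crop(q,(200,20),(90,100),5.5); cv2.imwrite('pics/g.png',a)
print(uc((0,0),(0,0),1), proj(q,[s['position']]),proj(p,[s['position']]))
a=crop(p,(80,270),(100,80),5.5); cv2.imwrite('pics/g2.png',a)
E
```

```text
---
[0.57091957 0.13689774 0.21108853 0.00334859] 12.094481678934532 [[0.5, 0.3], [1.0, 0.8], [-0.8, -0.4], [-0.9, 0.5], [-0.9, -0.1], [-0.1, -0.6], [0.9, 0.7], [-0.0, 1.0], [0.1, -0.8], [0.9, 0.2], [-0.1, -1.0], [0.8, 0.4], [1.6, 0.5], [-0.8, 0.7]]
[ 4.49552203e-01 -3.17867625e-01 -1.11015956e+00 -1.15653623e-04] -63.60745719232539 [[0.8, -0.6], [-1.1, -0.3], [-0.2, 0.9], [-0.2, 0.5], [1.0, -0.0], [-0.4, 0.1], [0.0, 0.9], [0.2, -0.2], [1.5, -0.2], [-0.5, 0.5], [0.3, 0.4], [-0.1, -0.4]]
ball (array([0.52364766, 0.24277714, 0.12970846]), np.float64(0.0038501862925847024))
corner (array([ 0.52009701, -0.04493309,  0.11827542]), np.float64(0.0032995829811035423))
corner (array([ 0.69379559, -0.0085959 ,  0.1233524 ]), np.float64(0.003356451275240964))
predball [[0.51958552 0.24165056 0.125     ]]
[0.0, 0.0] [[246.76238296 101.24570605]] [[136.29331356 303.94702907]]
```

View pics/g.png

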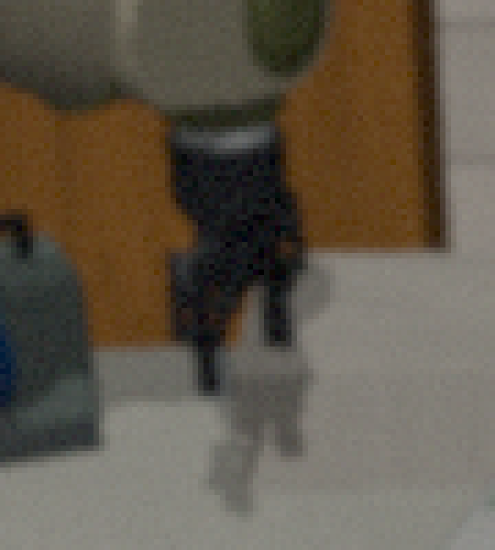

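```bash
cat > plan.py <<'E'
import sys; from h import *
from scipy.spatial.transform import Rotation as Ro
def rows(target,yaw,n,jaw,tilt_fix=True,pos=None,R=None):
    s=env.observe(); pos=s['position'] if pos is None else pos; R=s['tool_rot'] if R is None else R
    ps=np.radians(yaw); Rt=np.array([[np.cos(ps),0,-np.sin(ps)],[np.sin(ps),0,np.cos(ps)],[0,-1,0]])
    rv=Ro.from_matrix(R.T@Rt).as_rotvec(); p=np.array(pos); Rc=R.copy(); out=[]
    for i in range(n):
        tgt=pos+(np.asarray(target)-pos)*(i+1)/n
        d=np.round(Rc.T@(tgt-p),3); rr=np.round(np.degrees(Ro.from_matrix(Rc.T@(R@Ro.from_rotvec(rv*(i+1)/n).as_matrix())).as_rotvec()),1)
        p=p+Rc@d; Rc=Rc@Ro.from_rotvec(np.radians(rr)).as_matrix()
        out.append([d.tolist(),rr.tolist(),jaw])
    for k in range(0,n,8): print(str(out[k:k+8]).replace('-0.0,','0,').replace('-0.0]','0]').replace(' ',''))
    print('end',p.round(4),'yaw',np.degrees(np.arctan2(Rc[1,0],Rc[0,0])).round(2)); return p,Rc
def st():
    s=env.observe(); R=s['tool_rot']; print(round(s['time_s'],2),s['position'].round(4),'yaw',np.degrees(np.arctan2(R[1,0],R[0,0])).round(2),'F',s['ft_force'].round(1),'M',s['wrist_torque'].round(2),'w',round(s['grip_width'],4),'q',s['q'].round(1))
E
python3 -c "
from plan import *
st(); rows([.4495,-.318,.13],-63.6,16,0.085)"
```

```text
1.6 [0.2023 0.5114 0.1926] yaw 68.41 F [0.9 0.3 0.1] M [ 0.02  0.01 -0.03] w 0.0857 q [ 56.1  21.8  74.3  -0.   83.9 -12.3]
[[[-0.043,0.004,-0.033],[0.0,8.3,0],0.085],[[-0.037,0.004,-0.04],[0.0,8.2,0],0.085],[[-0.031,0.004,-0.044],[0.0,8.3,0],0.085],[[-0.025,0.004,-0.048],[0.0,8.2,0],0.085],[[-0.017,0.004,-0.051],[0.0,8.3,0],0.085],[[-0.01,0.003,-0.053],[0.0,8.2,0],0.085],[[-0.002,0.004,-0.054],[0.0,8.3,0.0],0.085],[[0.006,0.004,-0.054],[0.0,8.2,0.0],0.085]]
[[[0.013,0.004,-0.053],[0.0,8.3,0.0],0.085],[[0.02,0.004,-0.05],[0.0,8.2,0.0],0.085],[[0.028,0.004,-0.046],[0.0,8.3,0.0],0.085],[[0.034,0.004,-0.042],[0.0,8.2,0.0],0.085],[[0.04,0.004,-0.037],[0.0,8.3,0.0],0.085],[[0.044,0.004,-0.031],[0.0,8.2,0.0],0.085],[[0.049,0.004,-0.023],[0.0,8.3,0.0],0.085],[[0.051,0.004,-0.017],[0.0,8.2,0.0],0.085]]
end [ 0.4496 -0.3177  0.1296] yaw -63.59
```

Emit:
carry_out:
  plan:
    - [[-0.043,0.004,-0.033],[0,8.3,0],0.085]
    - [[-0.037,0.004,-0.04],[0,8.2,0],0.085]
    - [[-0.031,0.004,-0.044],[0,8.3,0],0.085]
    - [[-0.025,0.004,-0.048],[0,8.2,0],0.085]
    - [[-0.017,0.004,-0.051],[0,8.3,0],0.085]
    - [[-0.01,0.003,-0.053],[0,8.2,0],0.085]
    - [[-0.002,0.004,-0.054],[0,8.3,0],0.085]
    - [[0.006,0.004,-0.054],[0,8.2,0],0.085]
  force: 60

```text
time_s: 2.6
position: [0.3268, 0.0952, 0.1618]
tool_rot: [[0.999, 0.001, -0.037], [0.037, -0.0, 0.999], [0.001, -1.0, -0.0]]
ft_force: [0.9, 0.3, 0.2]
grip_width: 0.0852
```

Emit:
carry_out:
  plan:
    - [[0.013,0.004,-0.053],[0,8.3,0],0.085]
    - [[0.02,0.004,-0.05],[0,8.2,0],0.085]
    - [[0.028,0.004,-0.046],[0,8.3,0],0.085]
    - [[0.034,0.004,-0.042],[0,8.2,0],0.085]
    - [[0.04,0.004,-0.037],[0,8.3,0],0.085]
    - [[0.044,0.004,-0.031],[0,8.2,0],0.085]
    - [[0.049,0.004,-0.023],[0,8.3,0],0.085]
    - [[0.051,0.004,-0.017],[0,8.2,0],0.085]

```text
time_s: 3.6
position: [0.45, -0.3196, 0.1295]
tool_rot: [[0.44, 0.0, 0.898], [-0.898, -0.0, 0.44], [0.0, -1.0, 0.0]]
ft_force: [0.1, 0.5, -0.2]
grip_width: 0.0849
```

Run:
```python
from ov import *; from plan import *
st()
p=shot('top','t2.png'); q=shot('side','s2.png'); pickle.dump((p,q),open('pq2.pkl','wb'))
s=env.observe()['position']; print(proj(p,[s]),proj(q,[s]))
a=np.vstack([crop(p,(330,160),(130,100),4.5),]); cv2.imwrite('pics/c2.png',a)
a=crop(q,(260,190),(130,130),4.5); cv2.imwrite('pics/d2.png',a)
rows([.4495,-.318,.024],-63.6,4,0.085)
```

```text
3.6 [ 0.45   -0.3196  0.1295] yaw -63.88 F [ 0.1  0.5 -0.2] M [-0.02  0.03 -0.01] w 0.0849 q [-47.7  25.1  80.1   0.   74.9  16.2]
[[400.01195839 224.19033542]] [[316.05148703 265.387261  ]]
[[[-0.001,0.026,0.0],[0.0,-0.1,0.0],0.085],[[-0.001,0.026,0.001],[0.0,-0.1,0.0],0.085],[[-0.001,0.026,0],[0.0,-0.1,0.0],0.085],[[-0.001,0.027,0.0],[0.0,-0.1,0.1],0.085]]
end [ 0.4493 -0.3181  0.0235] yaw -63.55
```

View pics/c2.png

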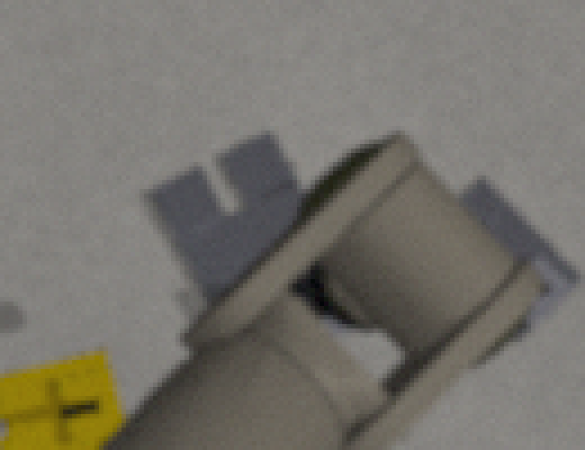

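View pics/d2.png

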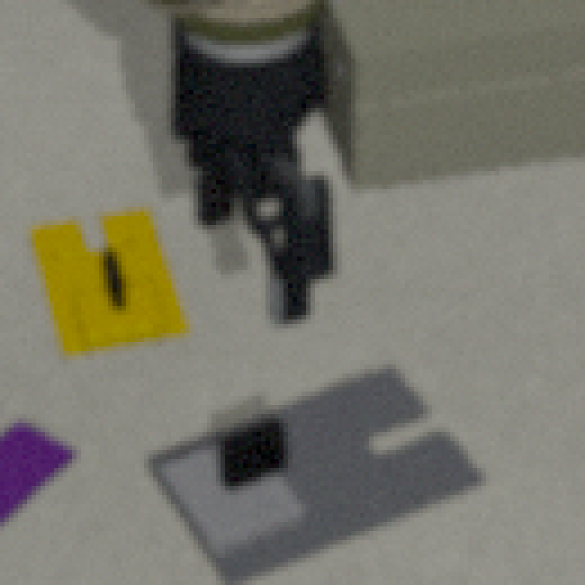

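Run:
```python
from ov import *
p,q=pickle.load(open('pq2.pkl','rb'))
c=np.array([.45,-.3196,.1295]); x=np.array([.44,-.898,0])
for dz in (0,.013,.04): print(dz,[((proj(q,[c+x*k+[0,0,dz]])[0]+.5-[260,190])*4.5).round() for k in (-.0425,-.057,.0425,.057)])
```

```text
0 [array([220., 292.]), array([209., 277.]), array([289., 385.]), array([302., 401.])]
0.013 [array([220., 275.]), array([209., 260.]), array([289., 367.]), array([302., 384.])]
0.04 [array([219., 238.]), array([207., 223.]), array([289., 329.]), array([302., 346.])]
```

Run:
```python
from ov import *
p,q=pickle.load(open('pq2.pkl','rb'))
a=crop(q,(290,225),(60,60),10).astype(float)
a=np.clip((a-60)*2,0,255).astype(np.uint8); cv2.imwrite('pics/d3.png',a)
```

```text
(no output)
```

View pics/d3.png

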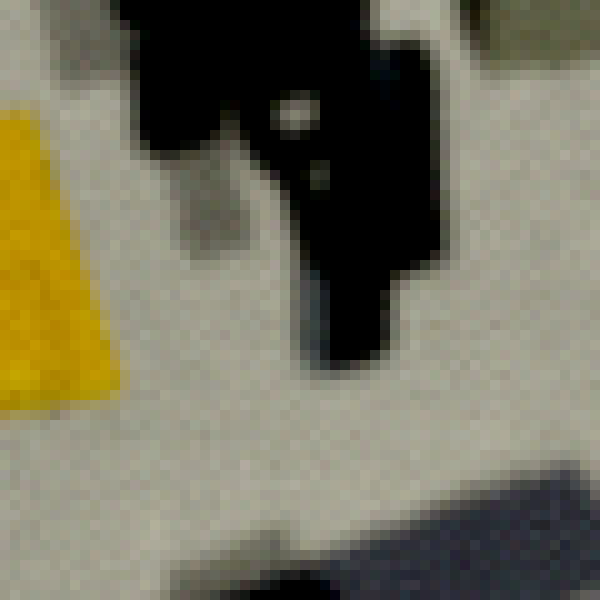

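Emit:
carry_out:
  plan:
    - [[-0.001,0.025,0],[0,-0.1,0],0.085]
    - [[-0.001,0.02,0.001],[0,-0.1,0],0.085]
    - [[0,0,0],[0,0,0],0.085]

```text
time_s: 4.08
position: [0.4491, -0.3144, 0.0837]
tool_rot: [[0.449, -0.002, 0.894], [-0.894, 0.002, 0.449], [-0.003, -1.0, -0.001]]
ft_force: [0.1, -0.3, 0.3]
grip_width: 0.0852
```

Run:
```python
from ov import *; from plan import *
st()
q=shot('side','s3.png'); pickle.dump((q),open('pq3.pkl','wb'))
s=env.observe()['position']; x=env.observe()['tool_rot'][:,0]
o=(270,190)
a=crop(q,o,(80,110),5.4).astype(float); a=np.ascontiguousarray(np.clip((a-30)*1.7,0,255).astype(np.uint8))
for dz,c in((0,(0,0,255)),(.013,(0,255,0)),(.0745,(255,0,0))):
  for k in(-.0425,0,.0425):
    u=(proj(q,[s+x*k+[0,0,dz]])[0]+.5-o)*5.4; cv2.circle(a,(int(u[0]),int(u[1])),3,c,-1)
cv2.imwrite('pics/d4.png',a)
```

```text
4.08 [ 0.4491 -0.3144  0.0837] yaw -63.34 F [ 0.1 -0.3  0.3] M [ 0.03  0.   -0.01] w 0.0852 q [-47.4  27.6  84.2   0.   68.3  16. ]
```

View pics/d4.png

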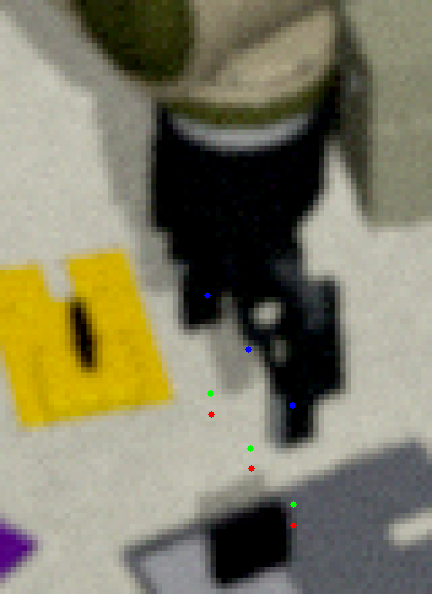

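Run:
```python
from ov import *
q=pickle.load(open('pq3.pkl','rb')); p,_=pickle.load(open('pq.pkl','rb'))
o=np.array((270,190))
c=np.array([.4491,-.3144,.0837]); x=np.array([.449,-.894,0])
f=lambda P:((proj(q,[P])[0]+.5-o)*5.4).round()
def sh(P,d): return np.array([P[0]+d[0]*P[2],P[1]+d[1]*P[2],0])
# light dir from fin: shadow far-edge in top view
# fin top back/front shadow tip in side image ~ (235,482)
for img in((235,482),(205,495),(262,478)):
    print(atz(q,(np.array(img)+.5)/5.4+o-.5,0.006))
d=np.array([-.02,.9])
for uv in((232,390),):print('grey on bench',atz(q,(np.array(uv)+.5)/5.4+o-.5,0.0))
for dz in(.013,.042):
  for k in(-.0425,.0425,.05): print(dz,k,(c+x*k+[0,0,dz]).round(3),f(c+x*k+[0,0,dz]))
```

```text
[ 0.44112719 -0.24313202  0.006     ]
[ 0.42587839 -0.25201392  0.006     ]
[ 0.45491551 -0.24066553  0.006     ]
grey on bench [ 4.39876503e-01 -1.67206385e-01 -1.11022302e-16]
0.013 -0.0425 [ 0.43  -0.276  0.097] [209. 395.]
0.013 0.0425 [ 0.468 -0.352  0.097] [292. 506.]
0.013 0.05 [ 0.472 -0.359  0.097] [300. 516.]
0.042 -0.0425 [ 0.43  -0.276  0.126] [208. 349.]
0.042 0.0425 [ 0.468 -0.352  0.126] [292. 459.]
0.042 0.05 [ 0.472 -0.359  0.126] [300. 470.]
```

View pics/g2.png

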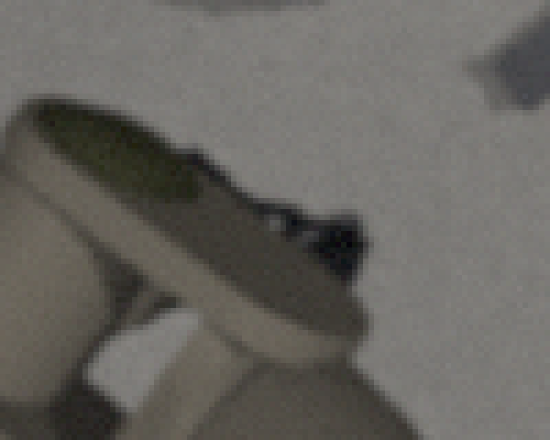

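Emit:
carry_out:
  plan:
    - [[0.001,0.02,0],[0,0,0],0.085]
    - [[0.002,0.018,-0.002],[0,0,0],0.085]
    - [[0,0,0],[0,0,0],0.085]

```text
time_s: 4.5
position: [0.4491, -0.3189, 0.0468]
tool_rot: [[0.448, -0.0, 0.894], [-0.894, 0.0, 0.448], [-0.001, -1.0, -0.0]]
ft_force: [0.1, 0.3, 0.9]
grip_width: 0.0852
```

Run:
```python
from ov import *; from plan import *
st()
q=shot('side','s4.png'); pickle.dump((q),open('pq4.pkl','wb'))
s=env.observe()['position']; x=env.observe()['tool_rot'][:,0]
o=(270,190)
a=crop(q,o,(100,110),5.4).astype(float); a=np.ascontiguousarray(np.clip((a-30)*1.7,0,255).astype(np.uint8))
for dz,c in((0,(0,0,255)),(.013,(0,255,0)),(.0745,(255,0,0))):
  for k in(-.0425,0,.0425):
    u=(proj(q,[s+x*k+[0,0,dz]])[0]+.5-o)*5.4; cv2.circle(a,(int(u[0]),int(u[1])),3,c,-1)
cv2.imwrite('pics/d5.png',a)
```

```text
4.5 [ 0.4491 -0.3189  0.0468] yaw -63.38 F [0.1 0.3 0.9] M [ 0.01 -0.02  0.03] w 0.0852 q [-47.7  30.4  86.4  -0.   63.2  15.7]
```

View pics/d5.png

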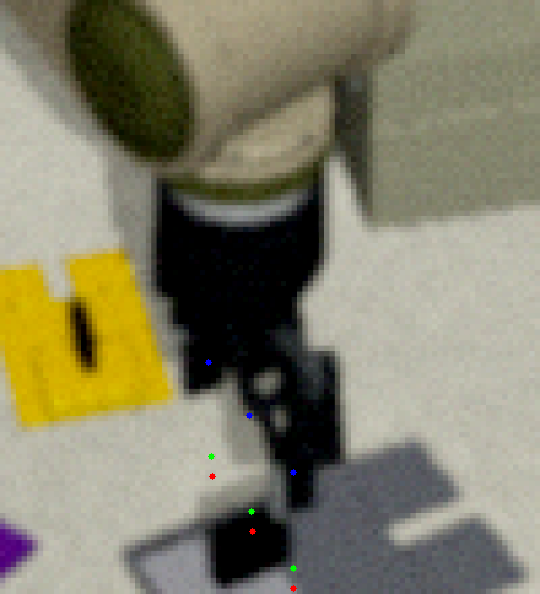

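Emit:
carry_out:
  plan:
    - [[0,0.012,0],[0,0,0],0.085]
    - [[0,0.01,0],[0,0,0],0.085]
    - [[0,0,0],[0,0,0],0.085]

```text
time_s: 4.92
position: [0.4489, -0.3186, 0.0238]
tool_rot: [[0.448, -0.001, 0.894], [-0.894, 0.001, 0.448], [-0.002, -1.0, -0.0]]
ft_force: [-1.6, -0.3, -0.0]
grip_width: 0.0849
```

```bash
cat > look.py <<'E'
import sys
from ov import *; from plan import *
def look(fn,o,sz,sc,cam='side',marks=True):
    st(); q=shot(cam,'raw_'+fn); pickle.dump(q,open('last.pkl','wb'))
    ob=env.observe(); s=ob['position']; x=ob['tool_rot'][:,0]
    a=crop(q,o,sz,sc).astype(float); a=np.ascontiguousarray(np.clip((a-30)*1.7,0,255).astype(np.uint8))
    if marks:
      for dz,c in((0,(0,0,255)),(.013,(0,255,0)),(.0745,(255,0,0))):
        for k in(-.0425,0,.0425):
          u=(proj(q,[s+x*k+[0,0,dz]])[0]+.5-o)*sc; cv2.circle(a,(int(u[0]),int(u[1])),3,c,-1)
    cv2.imwrite('pics/'+fn,a); return q,a
E
python3 -c "
from look import *
look('d6.png',(270,190),(100,110),5.4)"
```

```text
4.92 [ 0.4489 -0.3186  0.0238] yaw -63.39 F [-1.6 -0.3 -0. ] M [-0.01 -0.02  0.03] w 0.0849 q [-47.7  32.2  87.8  -0.   60.1  15.7]
```

View pics/d6.png

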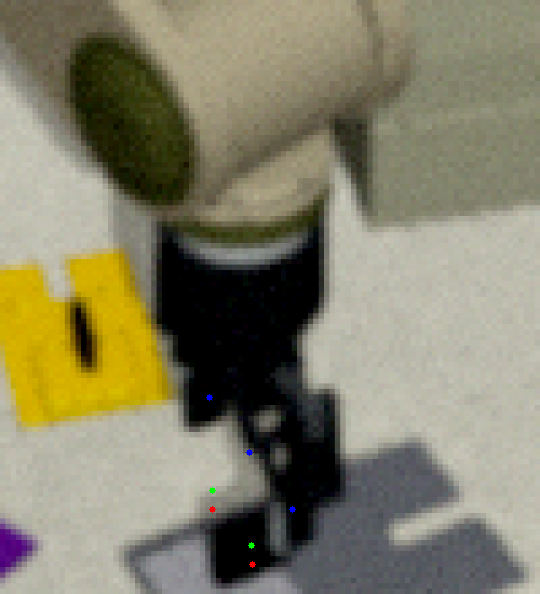

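Emit:
carry_out:
  plan:
    - [[0,0.01,0],[0,0,0],0.085]
    - [[0,0,0],[0,0,0],0.085]
    - [[0,0,0],[0,0,0],0.085]

```text
time_s: 5.35
position: [0.4492, -0.3191, 0.0146]
tool_rot: [[0.448, 0.0, 0.894], [-0.894, -0.0, 0.448], [0.0, -1.0, -0.0]]
ft_force: [-0.3, -1.0, 1.1]
grip_width: 0.0851
```

```bash
python3 -c "
from look import *
look('d7.png',(285,230),(60,75),8,marks=False)"
```

```text
5.35 [ 0.4492 -0.3191  0.0146] yaw -63.39 F [-0.3 -1.   1.1] M [-0.03 -0.04 -0.  ] w 0.0851 q [-47.7  32.9  88.3  -0.   58.7  15.7]
```

View pics/d7.png

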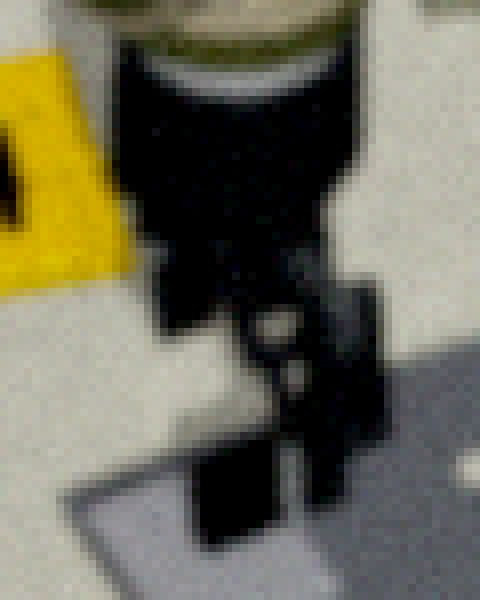

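Emit:
carry_out:
  plan:
    - [[0,0,0],[0,0,0],0.0]
    - [[0,0,0],[0,0,0],0.0]
    - [[0,0,0],[0,0,0],0.0]
    - [[0,0,0],[0,0,0],0.0]
  force: 40

```text
time_s: 5.9
position: [0.4494, -0.3194, 0.0147]
tool_rot: [[0.448, 0.001, 0.894], [-0.894, -0.001, 0.448], [0.001, -1.0, 0.0]]
ft_force: [1.1, -3.2, -0.8]
grip_width: 0.0118
```

```bash
python3 -c "
from look import *
look('d8.png',(285,230),(60,75),8,marks=False)"
```

```text
5.9 [ 0.4494 -0.3194  0.0147] yaw -63.39 F [ 1.1 -3.2 -0.8] M [-0.43 -0.11 -0.03] w 0.0118 q [-47.7  32.9  88.3  -0.   58.7  15.7]
```

View pics/d8.png

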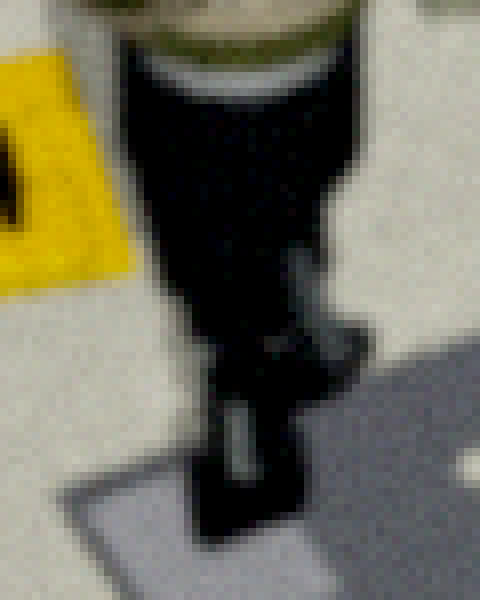

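Emit:
carry_out:
  plan:
    - [[0,-0.005,0],[0,0,0],0.0]
    - [[0,-0.015,0],[0,0,0],0.0]
    - [[0,-0.03,0],[0,0,0],0.0]
    - [[0,0,0],[0,0,0],0.0]
  force: 80

```text
time_s: 6.45
position: [0.4502, -0.32, 0.0674]
tool_rot: [[0.448, 0.004, 0.894], [-0.894, -0.004, 0.448], [0.005, -1.0, 0.001]]
ft_force: [-0.2, -0.0, -0.5]
grip_width: 0.0001
```

```bash
python3 -c "
from look import *
look('d9.png',(285,200),(90,105),5.5,marks=False)"
```

```text
6.45 [ 0.4502 -0.32    0.0674] yaw -63.38 F [-0.2 -0.  -0.5] M [ 0.03 -0.01 -0.02] w 0.0001 q [-47.7  28.9  85.1   0.   65.7  15.7]
```

View pics/d9.png

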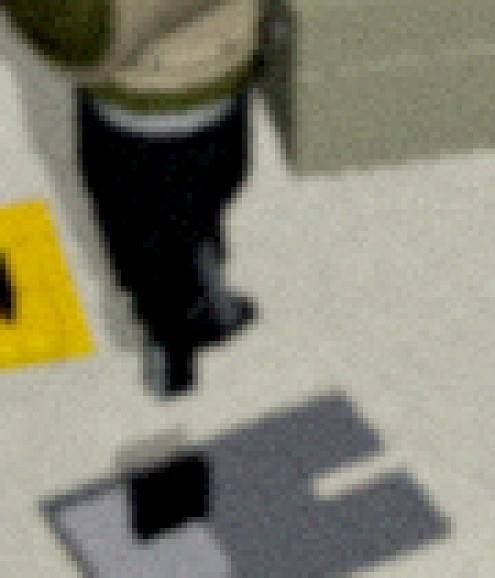

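```bash
python3 -c "
from look import *
q=pickle.load(open('last.pkl','rb')); s=env.observe()['position']
for dz in(0,.02,.03,.04,.05,.06): print(dz,((proj(q,[s+[0,0,dz]])[0]+.5-[285,200])*5.5).round())
p,a=look('d10.png',(330,160),(130,100),5,'top')
"
```

```text
0 [174. 458.]
0.02 [174. 427.]
0.03 [173. 411.]
0.04 [173. 395.]
0.05 [173. 379.]
0.06 [172. 362.]
6.5 [ 0.4496 -0.3194  0.066 ] yaw -63.38 F [ 0.1 -0.2 -0.3] M [0.01 0.02 0.02] w -0.0001 q [-47.7  29.   85.2   0.   65.7  15.7]
```

View pics/d10.png

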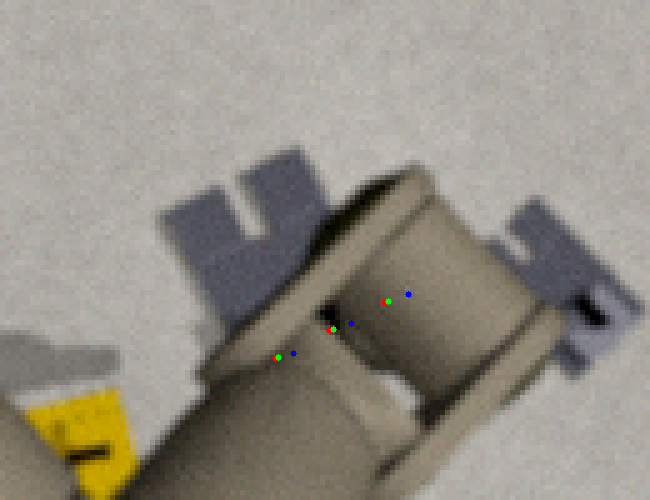

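Emit:
carry_out:
  plan:
    - [[0,0,0],[0,0,0],0.085]
    - [[0,0,0],[0,0,0],0.085]
    - [[0,0.01,0],[0,0,0],0.085]
    - [[0,0.02,0],[0,0,0],0.085]
    - [[0,0.02,0],[0,0,0],0.085]
    - [[0,0.016,0],[0,0,0],0.085]
    - [[0,0.01,0],[0,0,0],0.085]
    - [[0,0,0],[0,0,0],0.085]

```text
time_s: 7.55
position: [0.4489, -0.3187, -0.0121]
tool_rot: [[0.448, -0.001, 0.894], [-0.894, 0.001, 0.448], [-0.002, -1.0, -0.0]]
ft_force: [0.7, 0.8, 0.2]
grip_width: 0.0849
```

```bash
python3 -c "
from look import *
look('d11.png',(285,230),(60,75),8,marks=False)"
```

```text
7.55 [ 0.4489 -0.3187 -0.0121] yaw -63.39 F [0.7 0.8 0.2] M [-0.02  0.01 -0.03] w 0.0849 q [-47.7  35.2  89.7   0.   55.2  15.7]
```

View pics/d11.png

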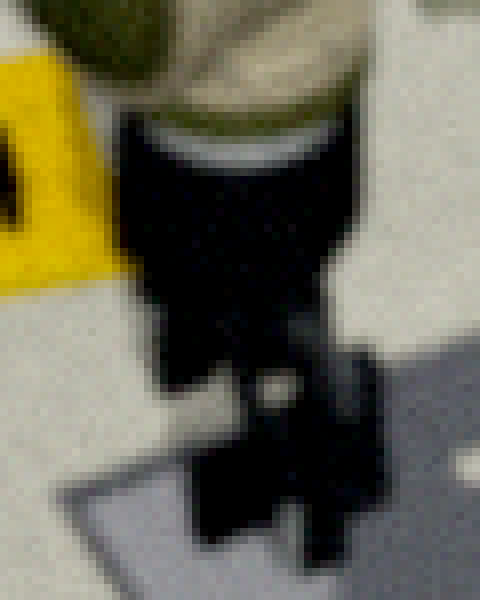

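Emit:
carry_out:
  plan:
    - [[0,0,0],[0,0,0],0.0]
    - [[0,0,0],[0,0,0],0.0]
    - [[0,0,0],[0,0,0],0.0]
    - [[0,0,0],[0,0,0],0.0]
    - [[0,0,0],[0,0,0],0.0]
  force: 60

```text
time_s: 8.22
position: [0.4494, -0.3192, -0.0111]
tool_rot: [[0.448, 0.0, 0.894], [-0.894, -0.001, 0.448], [0.001, -1.0, 0.0]]
ft_force: [-0.7, 0.6, 2.5]
grip_width: 0.0107
```

Emit:
carry_out:
  plan:
    - [[0,-0.005,0],[0,0,0],0.0]
    - [[0,-0.015,0],[0,0,0],0.0]
    - [[0,-0.03,0],[0,0,0],0.0]
    - [[0,0,0],[0,0,0],0.0]
  force: 80

```text
time_s: 8.72
position: [0.4501, -0.3199, 0.0407]
tool_rot: [[0.448, 0.003, 0.894], [-0.894, -0.003, 0.448], [0.004, -1.0, 0.001]]
ft_force: [-0.0, -0.8, -6.5]
grip_width: 0.0104
```

```bash
python3 -c "
from look import *
look('d12.png',(275,200),(100,105),5.5,marks=False)
rows([.45,-.32,.127],-63.4,2,0.0)
rows([.623,-.1065,.127],12.1,8,0.0,pos=np.array([.45,-.32,.127]))"
```

```text
8.72 [ 0.4501 -0.3199  0.0407] yaw -63.38 F [-0.  -0.8 -6.5] M [-0.04  0.03 -0.02] w 0.0104 q [-47.7  30.9  86.8  -0.   62.   15.7]
[[[0.001,-0.044,0.0],[0,0.0,0.0],0.0],[[0.0,-0.044,0.0],[0,0.0,0.1],0.0]]
end [ 0.4497 -0.32    0.1272] yaw -63.39
[[[-0.014,0,0.031],[0.0,-9.4,0.0],0.0],[[-0.009,0,0.033],[0.0,-9.5,0.0],0.0],[[-0.003,0,0.035],[0.0,-9.4,0.0],0.0],[[0.002,0,0.034],[0.0,-9.4,0.0],0.0],[[0.008,0,0.033],[0.0,-9.5,0.0],0.0],[[0.013,0,0.032],[0.1,-9.4,0.1],0.0],[[0.019,0,0.029],[0,-9.5,0],0.0],[[0.023,0,0.026],[0,-9.4,0],0.0]]
end [ 0.6234 -0.1062  0.127 ] yaw 12.11
```

View pics/d12.png

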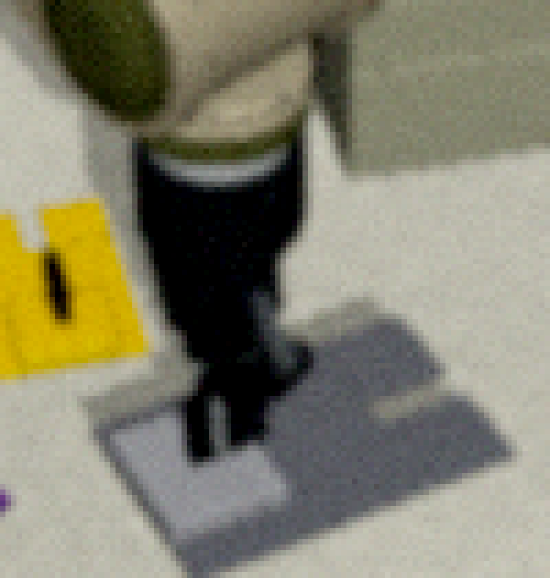

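Emit:
carry_out:
  plan:
    - [[0.001,-0.046,0],[0,0,0],0.0]
    - [[0,-0.046,0],[0,0,0],0.0]
    - [[0,0,0],[0,0,0],0.0]

```text
time_s: 9.15
position: [0.4505, -0.3208, 0.1325]
tool_rot: [[0.448, 0.003, 0.894], [-0.894, -0.004, 0.448], [0.005, -1.0, 0.001]]
ft_force: [-0.3, 0.8, -5.9]
grip_width: 0.0103
```

Emit:
carry_out:
  plan:
    - [[-0.014,0,0.031],[0,-9.4,0],0]
    - [[-0.009,0,0.033],[0,-9.5,0],0]
    - [[-0.003,0,0.035],[0,-9.4,0],0]
    - [[0.002,0,0.034],[0,-9.4,0],0]
    - [[0.008,0,0.033],[0,-9.5,0],0]
    - [[0.013,0,0.032],[0,-9.4,0],0]
    - [[0.019,0,0.029],[0,-9.5,0],0]
    - [[0.023,0,0.026],[0,-9.4,0],0]

```text
time_s: 10.15
position: [0.6225, -0.1048, 0.1272]
tool_rot: [[0.977, -0.005, -0.215], [0.215, 0.002, 0.977], [-0.004, -1.0, 0.003]]
ft_force: [0.3, -0.1, -5.9]
grip_width: 0.0105
```

```bash
cat > lk.py <<'E'
from look import *
import sys
n=sys.argv[1]
xm=np.load('x.npy')[1]
st()
for cam,o,sz in(('top',(190,130),(160,110)),('side',(280,110),(140,130))):
    q=shot(cam,n+cam+'r.png'); pickle.dump(q,open('last_%s.pkl'%cam,'wb')); sc=4.6
    a=crop(q,o,sz,sc).astype(float); a=np.ascontiguousarray(np.clip((a-30)*1.7,0,255).astype(np.uint8)); cv2.imwrite('pics/%s%s.png'%(n,cam),a)
E
python3 lk.py e1
```

```text
10.15 [ 0.6225 -0.1048  0.1272] yaw 12.42 F [ 0.3 -0.1 -5.9] M [-0.01 -0.01 -0.03] w 0.0105 q [-20.3  32.9  66.2  -0.   81.1 -32.7]
```

View pics/e1top.png

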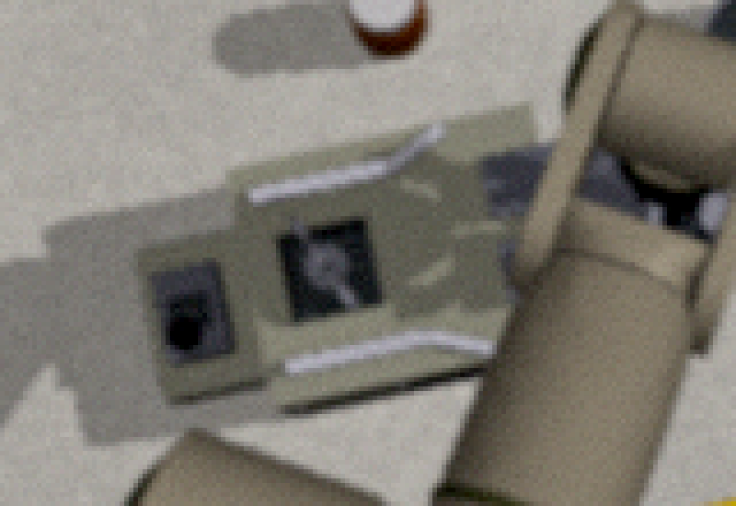

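View pics/e1side.png

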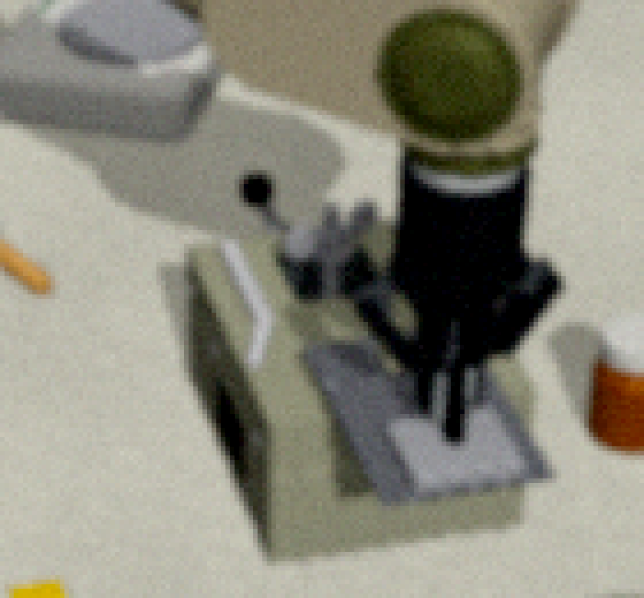

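```bash
cat > ovc.py <<'E'
from look import *
import sys
def ovc(n,cz,yawoff=0,shift=(0,0),xm=None):
    ob=env.observe(); s=ob['position']; R=ob['tool_rot']; yaw=np.arctan2(R[1,0],R[0,0])
    xm=np.load('x.npy')[1] if xm is None else xm
    xc=[s[0]+shift[0],s[1]+shift[1],yaw+np.radians(yawoff)]
    dx=np.array(xc[:2])-xm[:2]; c,sn=np.cos(xm[2]),np.sin(xm[2]); print('cover in mill frame mm',(1000*np.array([c*dx[0]+sn*dx[1],-sn*dx[0]+c*dx[1]])).round(1),'rel yaw',np.degrees(xc[2]-xm[2]).round(2))
    for cam,o,sz in(('top',(190,130),(160,110)),('side',(280,110),(140,130))):
        q=pickle.load(open('last_%s.pkl'%cam,'rb')); sc=4.6
        a=crop(q,o,sz,sc).astype(float); a=np.ascontiguousarray(np.clip((a-30)*1.7,0,255).astype(np.uint8))
        cover(a,q,xc,o,sc,cz); mill(a,q,xm,o,sc); cv2.imwrite('pics/%s%so.png'%(n,cam),a)
if __name__=='__main__': ovc(sys.argv[1],float(sys.argv[2]))
E
python3 ovc.py e1 138.5
```

```text
cover in mill frame mm [   0.6 -246.6] rel yaw 0.43
```

View pics/e1topo.png

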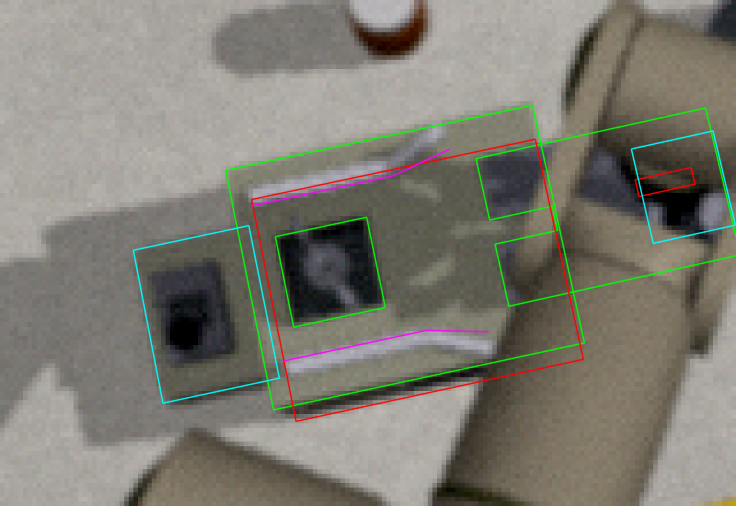

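View pics/e1sideo.png

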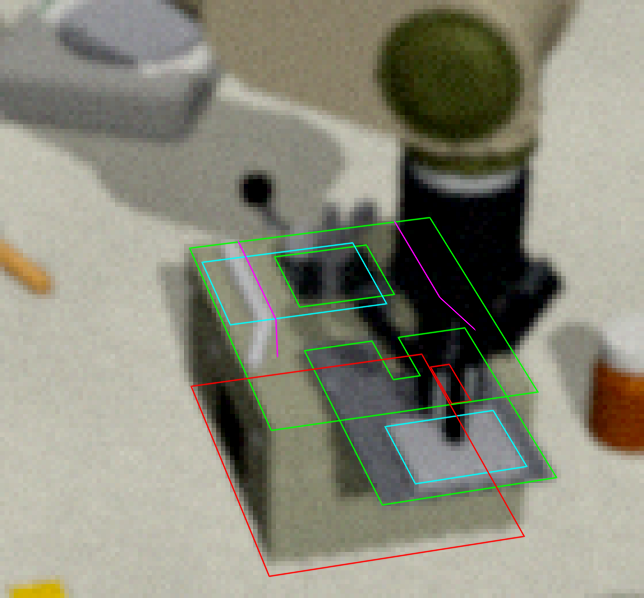

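Emit:
carry_out:
  plan:
    - [[0,0,0.024],[0,0.4,0],0]
    - [[0,0,0.024],[0,0,0],0]
    - [[0,0,0.023],[0,0,0],0]
    - [[0,0.008,0],[0,0,0],0]
    - [[0,0.008,0],[0,0,0],0]
    - [[0,0,0],[0,0,0],0]

```text
time_s: 11.0
position: [0.608, -0.037, 0.1136]
tool_rot: [[0.979, -0.002, -0.202], [0.202, 0.0, 0.979], [-0.002, -1.0, 0.001]]
ft_force: [-0.9, -0.3, -6.2]
grip_width: 0.0109
```

```bash
python3 lk.py e2; python3 ovc.py e2 122
```

```text
11.0 [ 0.608  -0.037   0.1136] yaw 11.67 F [-0.9 -0.3 -6.2] M [-0.02 -0.06 -0.06] w 0.0109 q [-14.6  31.4  71.6  -0.   77.2 -26.3]
cover in mill frame mm [  -0.2 -179.2] rel yaw -0.37
```

View pics/e2topo.png

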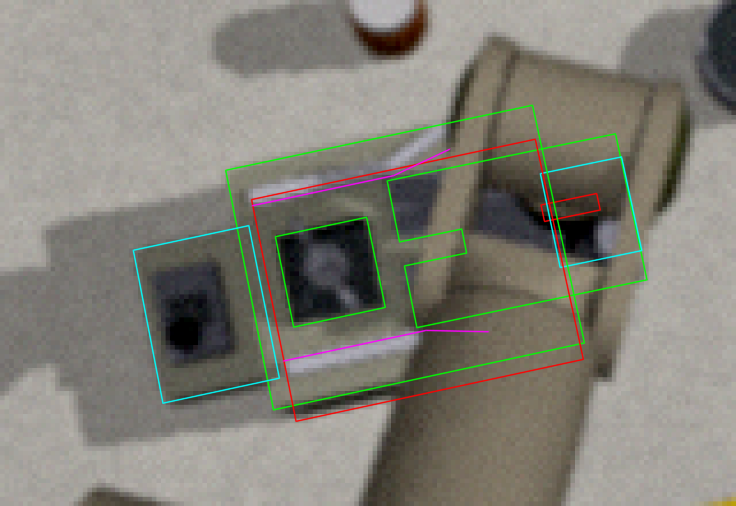

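View pics/e2sideo.png

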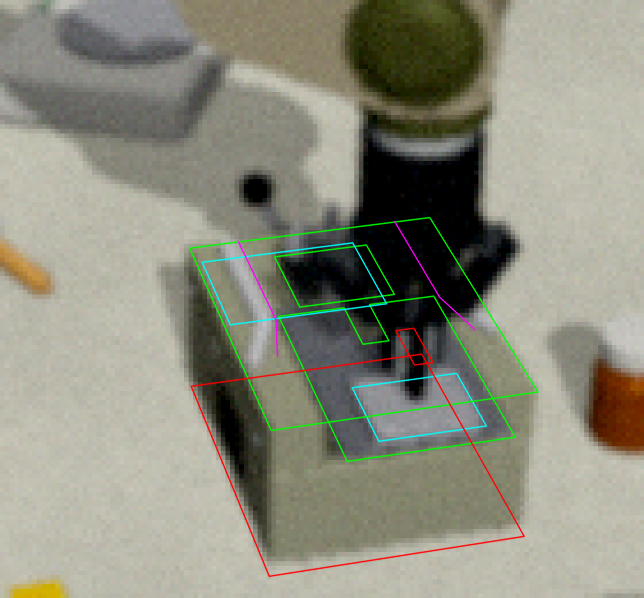

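Emit:
carry_out:
  plan:
    - [[0,0.004,0],[0,-0.3,0],0]
    - [[0,0.002,0],[0,0,0],0]
    - [[0,0,0],[0,0,0],0]

```text
time_s: 11.48
position: [0.6085, -0.0368, 0.109]
tool_rot: [[0.978, 0.0, -0.208], [0.208, -0.0, 0.978], [0.0, -1.0, -0.0]]
ft_force: [-1.5, -0.5, -2.4]
grip_width: 0.0108
```

Emit:
carry_out:
  plan:
    - [[0,0,0.015],[0,0,0],0]
    - [[0,0,0.015],[0,0,0],0]
    - [[0,0,0.015],[0,0,0],0]
    - [[0,0,0],[0,0,0],0]

```text
time_s: 11.98
position: [0.5988, 0.0097, 0.109]
tool_rot: [[0.978, 0.0, -0.21], [0.21, 0.002, 0.978], [0.0, -1.0, 0.002]]
ft_force: [-0.5, 4.8, 2.6]
grip_width: 0.0104
```

```bash
python3 lk.py e3; python3 ovc.py e3 120
```

```text
11.97 [0.5988 0.0097 0.109 ] yaw 12.13 F [-0.5  4.8  2.6] M [0.64 0.16 0.01] w 0.0104 q [-10.4  30.6  73.9   0.1  75.5 -22.6]
cover in mill frame mm [ 1.000e-01 -1.325e+02] rel yaw 0.03
```

View pics/e3topo.png

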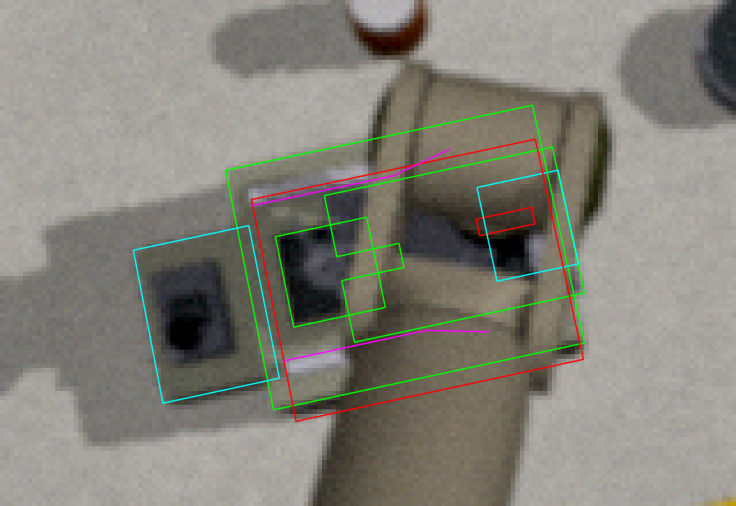

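View pics/e3sideo.png

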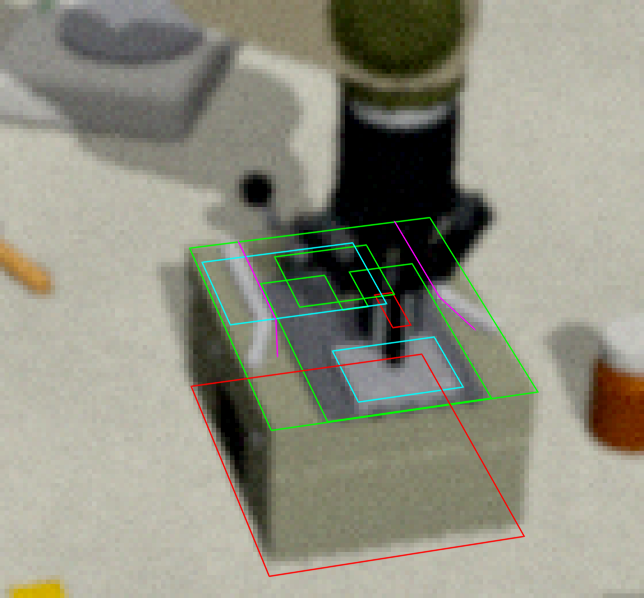

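Emit:
carry_out:
  plan:
    - [[0,-0.001,0.01],[0,0,0],0]
    - [[0,0,0.012],[0,0,0],0]
    - [[0,0,0.012],[0,0,0],0]
    - [[0,0,0],[0,0,0],0]

```text
time_s: 12.58
position: [0.5915, 0.0418, 0.1093]
tool_rot: [[0.978, -0.001, -0.209], [0.209, 0.0, 0.978], [-0.001, -1.0, 0.0]]
ft_force: [-0.1, -0.4, -6.0]
grip_width: 0.0104
```

```bash
python3 -c "
from look import *
st(); xm=np.load('x.npy')[1]; d=env.observe()['position'][:2]-xm[:2]; c,s=np.cos(xm[2]),np.sin(xm[2]); print(c*d[0]+s*d[1],-s*d[0]+c*d[1])"
```

```text
12.57 [0.5915 0.0418 0.1093] yaw 12.09 F [-0.1 -0.4 -6. ] M [-0.02  0.04  0.02] w 0.0104 q [ -7.4  30.   74.8   0.   75.2 -19.5]
-0.0003435406999307 -0.0984951576091637
```

Emit:
carry_out:
  plan:
    - [[0,0,0.006],[0,0,0],0]
    - [[0,0,0.004],[0,0,0],0]
    - [[0,0,0],[0,0,0],0]

```text
time_s: 12.95
position: [0.5899, 0.0506, 0.1096]
tool_rot: [[0.978, -0.0, -0.208], [0.208, 0.0, 0.978], [-0.0, -1.0, 0.0]]
ft_force: [0.0, 0.2, -5.5]
grip_width: 0.0107
```

Emit:
carry_out:
  plan:
    - [[0,0,0.004],[0,0,0],0]
    - [[0,0,0],[0,0,0],0]

```text
time_s: 13.2
position: [0.589, 0.0545, 0.1096]
tool_rot: [[0.978, -0.0, -0.208], [0.208, 0.0, 0.978], [-0.0, -1.0, 0.0]]
ft_force: [0.9, -0.1, -5.9]
grip_width: 0.0108
```

Emit:
carry_out:
  plan:
    - [[0,0,0.002],[0,0,0],0]
    - [[0,0,0.001],[0,0,0],0]
    - [[0,0,0],[0,0,0],0]

```text
time_s: 13.58
position: [0.5891, 0.0553, 0.1101]
tool_rot: [[0.978, 0.002, -0.208], [0.208, -0.004, 0.978], [0.001, -1.0, -0.004]]
ft_force: [0.3, -8.8, -4.3]
grip_width: 0.0104
```

Emit:
carry_out:
  plan:
    - [[0,0,0.002],[0,0,0],0]
    - [[0,0,0],[0,0,0],0]

```text
time_s: 13.82
position: [0.5892, 0.0556, 0.1105]
tool_rot: [[0.978, 0.003, -0.207], [0.207, -0.007, 0.978], [0.001, -1.0, -0.007]]
ft_force: [0.7, -15.5, -1.7]
grip_width: 0.0106
```

Emit:
carry_out:
  plan:
    - [[0,0.002,0],[0,0,0],0]
    - [[0,0,0],[0,0,0],0]

```text
time_s: 14.08
position: [0.5896, 0.0552, 0.1091]
tool_rot: [[0.978, 0.004, -0.207], [0.207, -0.007, 0.978], [0.002, -1.0, -0.007]]
ft_force: [1.1, -18.3, 2.2]
grip_width: 0.0106
```

```bash
python3 lk.py e4; python3 ovc.py e4 120
```

```text
14.07 [0.5896 0.0552 0.1091] yaw 11.94 F [  1.1 -18.3   2.2] M [-2.6  -0.02  0.3 ] w 0.0106 q [ -5.9  29.9  75.2  -0.4  74.7 -17.7]
cover in mill frame mm [  0.6 -84.9] rel yaw -0.11
```

View pics/e4topo.png

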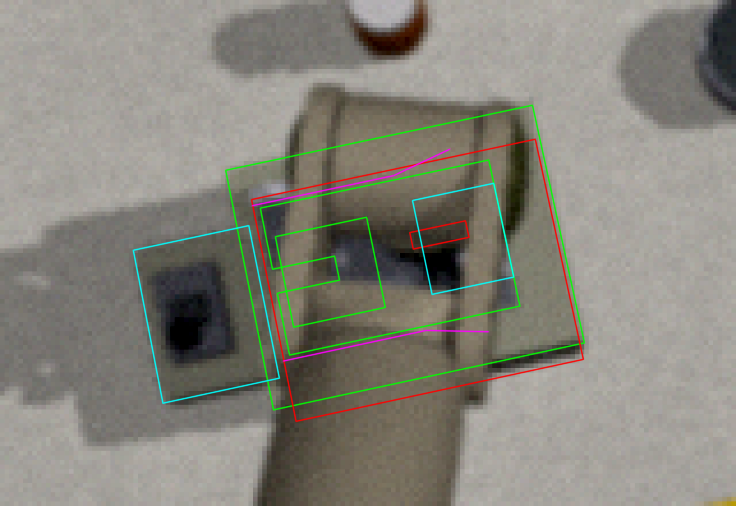

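View pics/e4side.png

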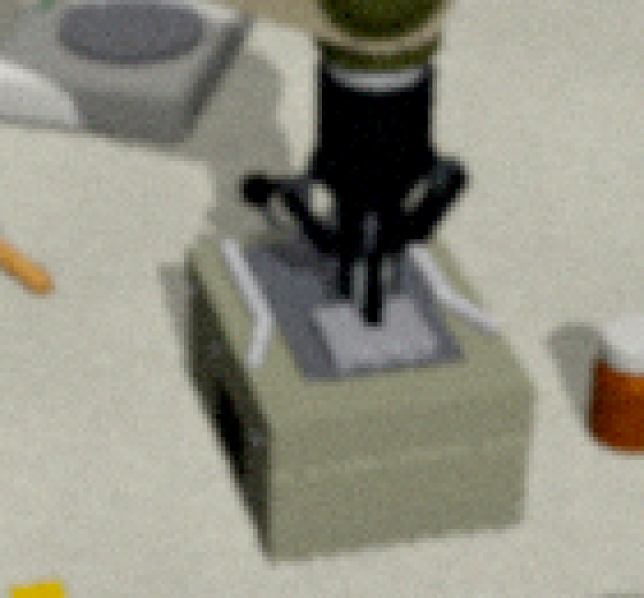

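Emit:
carry_out:
  plan:
    - [[0,0,0],[0,0,0],0.03]
    - [[0,0,0],[0,0,0],0.06]
    - [[0,0,0],[0,0,0],0.06]
    - [[0,-0.03,0],[0.4,0,0],0.06]
    - [[0,-0.03,0],[0,0,0],0.06]
    - [[0,0,0],[0,0,0],0.06]

```text
time_s: 14.92
position: [0.5891, 0.0592, 0.1699]
tool_rot: [[0.978, 0.003, -0.209], [0.209, 0.006, 0.978], [0.005, -1.0, 0.006]]
ft_force: [0.4, -0.2, -1.0]
grip_width: 0.06
```

```bash
python3 lk.py e5; python3 -c "
from plan import *
rows([.5715,.138,.175],100,10,0.055)"
```

```text
14.93 [0.5891 0.0592 0.1699] yaw 12.04 F [ 0.4 -0.2 -1. ] M [ 0.01 -0.04  0.04] w 0.06 q [ -5.9  26.9  69.8   0.4  83.2 -18. ]
[[[0.0,-0.001,0.008],[0,-8.8,0.0],0.055],[[0.001,0,0.008],[-0.1,-8.8,0.1],0.055],[[0.003,-0.001,0.008],[0,-8.8,0],0.055],[[0.003,-0.001,0.007],[0,-8.8,0.0],0.055],[[0.005,-0.001,0.006],[-0.1,-8.8,0.1],0.055],[[0.006,0,0.006],[0,-8.8,0],0.055],[[0.006,-0.001,0.005],[-0.1,-8.8,0.0],0.055],[[0.007,-0.001,0.004],[0.0,-8.8,0.0],0.055]]
[[[0.008,-0.001,0.002],[0,-8.8,0.1],0.055],[[0.008,0,0.002],[-0.1,-8.8,0],0.055]]
end [0.5714 0.1383 0.1745] yaw 100.03
```

View pics/e5top.png

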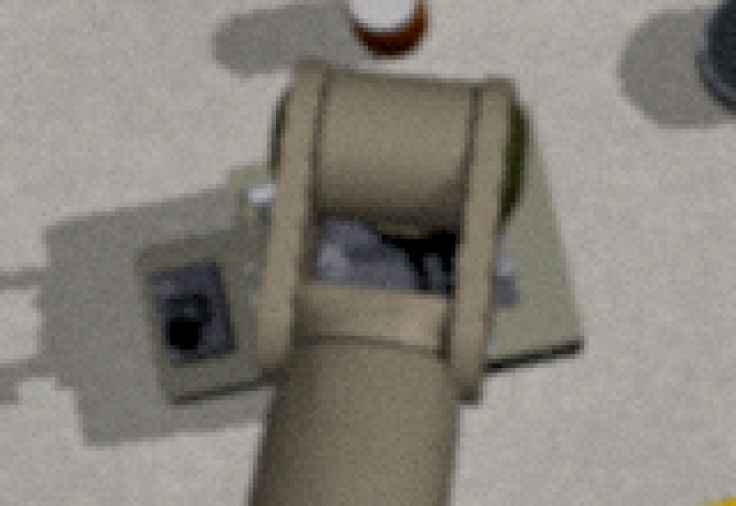

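View pics/e5side.png

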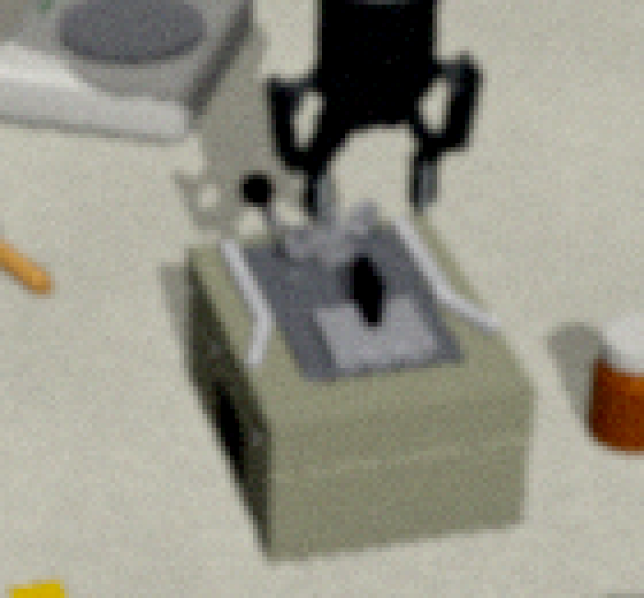

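Emit:
carry_out:
  plan:
    - [[0,-0.001,0.008],[0,-8.8,0],0.055]
    - [[0.001,0,0.008],[0,-8.8,0],0.055]
    - [[0.003,-0.001,0.008],[0,-8.8,0],0.055]
    - [[0.003,-0.001,0.007],[0,-8.8,0],0.055]
    - [[0.005,-0.001,0.006],[0,-8.8,0],0.055]
    - [[0.006,0,0.006],[0,-8.8,0],0.055]
    - [[0.006,-0.001,0.005],[0,-8.8,0],0.055]
    - [[0.007,-0.001,0.004],[0,-8.8,0],0.055]

```text
time_s: 16.02
position: [0.5741, 0.1223, 0.1727]
tool_rot: [[0.127, -0.004, -0.992], [0.992, 0.007, 0.127], [0.006, -1.0, 0.005]]
ft_force: [-0.6, 0.8, 0.6]
grip_width: 0.0552
```

Emit:
carry_out:
  plan:
    - [[0.008,-0.001,0.002],[0,-8.8,0],0.055]
    - [[0.008,0,0.002],[0,-8.8,0],0.055]
    - [[0,0.015,0],[0,0,0],0.055]
    - [[0,0,0],[0,0,0],0.055]

```text
time_s: 16.52
position: [0.5706, 0.1379, 0.1578]
tool_rot: [[-0.171, -0.006, -0.985], [0.985, 0.007, -0.171], [0.008, -1.0, 0.005]]
ft_force: [-0.0, 0.1, -0.5]
grip_width: 0.0549
```

```bash
python3 -c "
from look import *
look('f1.png',(310,100),(80,100),5.6,marks=False)
look('f1t.png',(210,140),(100,80),6,'top',marks=False)
rows([.5716,.138,.097],100,4,.055)"
```

```text
16.52 [0.5706 0.1379 0.1578] yaw 99.84 F [-0.   0.1 -0.5] M [-0.06  0.04 -0.02] w 0.0549 q [  1.8  27.1  71.4   0.4  81.8 -98.1]
16.57 [0.5711 0.1378 0.1588] yaw 99.86 F [ 0.5  0.1 -0.9] M [ 0.02 -0.02 -0.02] w 0.0547 q [  1.8  27.1  71.4   0.4  81.8 -98.1]
[[[0,0.016,0],[0,0,0.1],0.055],[[0,0.015,0],[0,-0.1,0.1],0.055],[[0,0.016,0],[-0.1,0.0,0.1],0.055],[[0,0.015,0],[0.0,0,0.1],0.055]]
end [0.5714 0.1381 0.0975] yaw 99.99
```

View pics/f1.png

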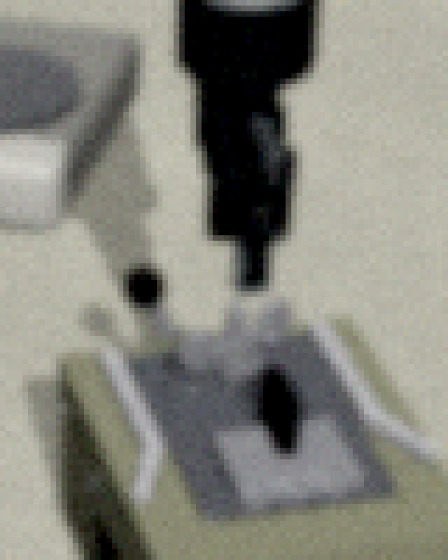

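View pics/f1t.png

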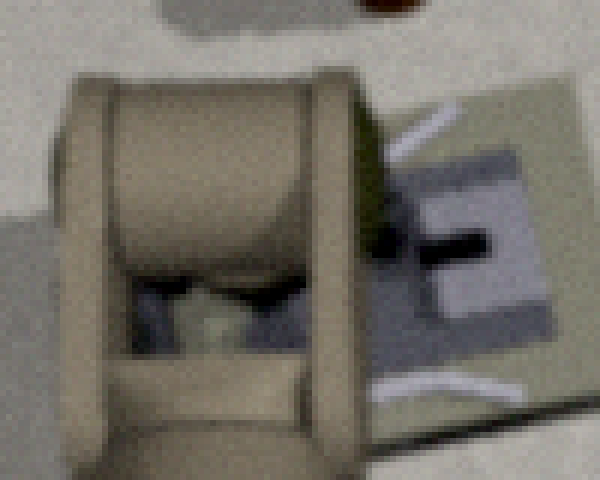

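Emit:
carry_out:
  plan:
    - [[0,0.016,0],[0,0,0.1],0.055]
    - [[0,0.015,0],[0,0,0.1],0.055]
    - [[0,0.016,0],[-0.1,0,0.1],0.055]
    - [[0,0.014,0],[0,0,0.1],0.055]
    - [[0,0,0],[0,0,0],0.055]

```text
time_s: 17.25
position: [0.5711, 0.1383, 0.0981]
tool_rot: [[-0.173, -0.001, -0.985], [0.985, 0.0, -0.173], [0.0, -1.0, 0.001]]
ft_force: [-0.1, 0.2, 0.5]
grip_width: 0.0551
```

```bash
python3 -c "
from look import *
look('f2.png',(310,100),(80,100),5.6,marks=False)"
```

```text
17.25 [0.5711 0.1383 0.0981] yaw 99.99 F [-0.1  0.2  0.5] M [ 0.   -0.04 -0.03] w 0.0551 q [  2.1  30.2  76.7   0.   73.2 -97.9]
```

View pics/f2.png

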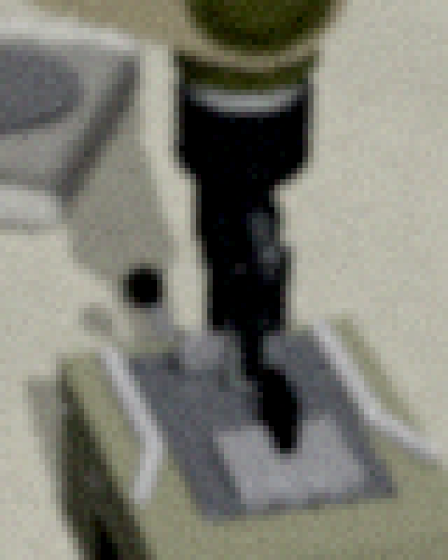

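Emit:
carry_out:
  plan:
    - [[0,0,0],[0,10,0],0.055]
    - [[0,0,0],[0,10,0],0.055]
    - [[0,0,0],[0,10,0],0.055]
    - [[0,0,0],[0,10,0],0.055]
    - [[0,0,0],[0,10,0],0.055]
    - [[0,0,0],[0,10,0],0.055]
    - [[0,0,0],[0,10,0],0.055]
    - [[0,0,0],[0,10,0],0.055]

```text
time_s: 18.3
position: [0.5721, 0.1381, 0.0999]
tool_rot: [[0.942, 0.003, -0.337], [0.337, -0.0, 0.942], [0.003, -1.0, -0.001]]
ft_force: [0.3, -0.6, -0.8]
grip_width: 0.0554
```

```bash
python3 -c "
from look import *
look('f3.png',(310,100),(80,100),5.6,marks=False)"
```

```text
18.3 [0.5721 0.1381 0.0999] yaw 19.67 F [ 0.3 -0.6 -0.8] M [-0.27 -0.1   0.02] w 0.0554 q [  2.1  30.1  76.5  -0.   73.2 -17.6]
```

View pics/f3.png

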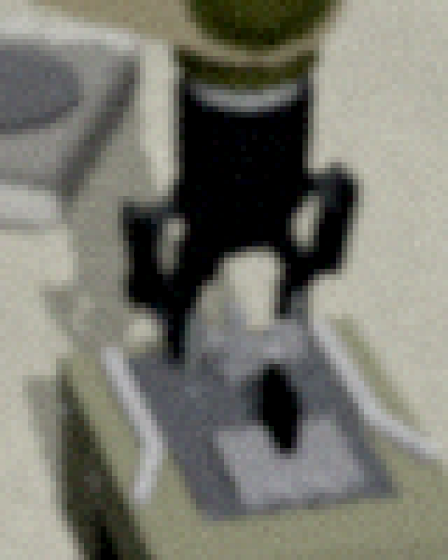

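Emit:
carry_out:
  plan:
    - [[0,0,0],[0,10,0],0.055]
    - [[0,0,0],[0,10,0],0.055]
    - [[0,0,0],[0,10,0],0.055]
    - [[0,0,0],[0,10,0],0.055]
    - [[0,0,0],[0,10,0],0.055]
    - [[0,0,0],[0,10,0],0.055]
    - [[0,0,0],[0,10,0],0.055]
    - [[0,0,0],[0,10,0],0.055]

```text
time_s: 19.35
position: [0.5715, 0.1383, 0.0996]
tool_rot: [[0.498, 0.001, 0.867], [-0.867, 0.0, 0.498], [0.001, -1.0, 0.001]]
ft_force: [-1.6, -0.6, -0.7]
grip_width: 0.0553
```

```bash
python3 -c "
from plan import *
st()"
```

```text
19.35 [0.5715 0.1383 0.0996] yaw -60.15 F [-1.6 -0.6 -0.7] M [-0.13  0.23  0.06] w 0.0553 q [ 2.1 30.1 76.6  0.  73.3 62.2]
```

Emit:
carry_out:
  plan:
    - [[0,0,0],[0,10,0],0.055]
    - [[0,0,0],[0,10,0],0.055]
    - [[0,0,0],[0,10,0],0.055]
    - [[0,0,0],[0,10,0],0.055]
    - [[0,0,0],[0,10,0],0.055]
    - [[0,0,0],[0,10,0],0.055]
    - [[0,0,0],[0,10,0],0.055]
    - [[0,0,0],[0,10,0],0.055]

```text
time_s: 20.35
position: [0.5721, 0.1382, 0.0998]
tool_rot: [[-0.768, 0.003, 0.641], [-0.641, -0.0, -0.768], [-0.002, -1.0, 0.002]]
ft_force: [0.2, -2.4, -0.6]
grip_width: 0.055
```

```bash
python3 -c "
from look import *
look('f4.png',(310,100),(80,100),5.6,marks=False)"
```

```text
20.35 [0.5721 0.1382 0.0998] yaw -140.16 F [ 0.2 -2.4 -0.6] M [-0.18 -0.12  0.05] w 0.055 q [  2.1  30.1  76.5  -0.   73.2 142.2]
```

View pics/f4.png

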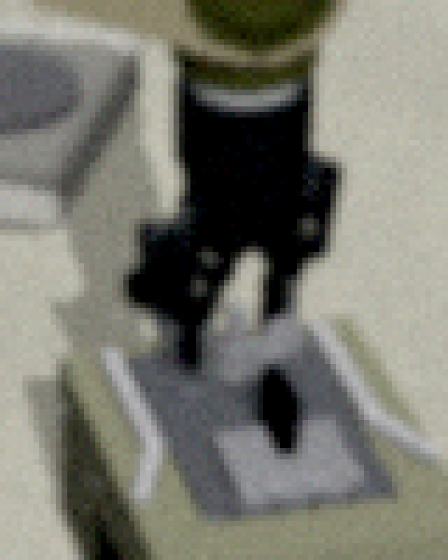

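Emit:
carry_out:
  plan:
    - [[0,0,0],[0,10,0],0.055]
    - [[0,0,0],[0,5,0],0.055]
    - [[0,-0.004,0],[0,-10.5,0],0.055]
    - [[0,-0.015,0],[0,-10.5,0],0.055]
    - [[0,-0.015,0],[0,-10.5,0],0.055]
    - [[0,-0.004,0],[0,-10.5,0],0.055]
    - [[0,0,0],[0,-10.5,0],0.055]
    - [[0,0,0],[0,-10.5,0],0.055]

```text
time_s: 21.4
position: [0.5718, 0.1385, 0.1379]
tool_rot: [[-0.024, 0.003, 1.0], [-1.0, 0.0, -0.024], [-0.001, -1.0, 0.003]]
ft_force: [0.7, 0.1, 0.1]
grip_width: 0.0549
```

Emit:
carry_out:
  plan:
    - [[0,0,0],[0,-10.5,0],0.055]
    - [[0,0,0],[0,-10.5,0],0.055]
    - [[0,0,0],[0,-10.5,0],0.055]
    - [[0,0,0],[0,-10.5,0],0.055]
    - [[0,0,0],[0,-10.5,0],0.055]
    - [[0,0,0],[0,-10.5,0],0.055]
    - [[0,0,0],[0,-10.5,0],0.055]
    - [[0,0,0],[0,-10.5,0],0.055]

```text
time_s: 22.4
position: [0.5717, 0.1385, 0.1378]
tool_rot: [[0.992, 0.002, 0.128], [-0.128, 0.0, 0.992], [0.002, -1.0, 0.001]]
ft_force: [-0.4, 0.2, 0.1]
grip_width: 0.0552
```

Emit:
carry_out:
  plan:
    - [[0,0,0],[0,-10.5,0],0.055]
    - [[0,0,0],[0,-10.5,0],0.055]
    - [[0,0,0],[0,-10.5,0],0.055]
    - [[0,0,0],[0,-10.5,0],0.055]
    - [[0,0,0],[0,-10.5,0],0.055]
    - [[0,0,0],[0,0,0],0.055]

```text
time_s: 23.15
position: [0.5717, 0.1385, 0.1377]
tool_rot: [[0.712, 0.002, -0.702], [0.702, 0.0, 0.712], [0.002, -1.0, -0.001]]
ft_force: [0.3, 0.4, 0.3]
grip_width: 0.0551
```

```bash
python3 -c "
from look import *
look('f5.png',(310,100),(80,100),5.6,marks=False)"
```

```text
23.15 [0.5717 0.1385 0.1377] yaw 44.63 F [0.3 0.4 0.3] M [-0.02  0.01  0.01] w 0.0551 q [  2.1  28.   73.4   0.   78.4 -42.5]
```

View pics/f5.png

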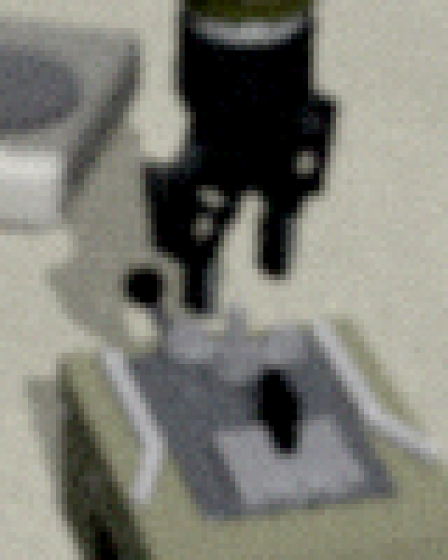

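Emit:
carry_out:
  plan:
    - [[0,0.012,0],[0,-5,0],0.055]
    - [[0,0.015,0],[0,0,0],0.055]
    - [[0,0.014,0],[0,0,0],0.055]
    - [[0,0,0],[0,0,0],0.055]

```text
time_s: 23.7
position: [0.571, 0.1384, 0.0949]
tool_rot: [[0.65, -0.001, -0.76], [0.76, 0.0, 0.65], [-0.001, -1.0, 0.001]]
ft_force: [-0.0, 0.0, -0.2]
grip_width: 0.0552
```

Emit:
carry_out:
  plan:
    - [[0,0,0],[0,10,0],0.055]
    - [[0,0,0],[0,10,0],0.055]
    - [[0,0,0],[0,10,0],0.055]
    - [[0,0,0],[0,10,0],0.055]
    - [[0,0,0],[0,10,0],0.055]
    - [[0,0,0],[0,10,0],0.055]
    - [[0,0,0],[0,10,0],0.055]
    - [[0,0,0],[0,10,0],0.055]

```text
time_s: 24.7
position: [0.5716, 0.1382, 0.0965]
tool_rot: [[0.858, 0.001, 0.513], [-0.513, -0.0, 0.858], [0.001, -1.0, 0.001]]
ft_force: [-0.3, -1.3, -0.5]
grip_width: 0.0549
```

```bash
python3 -c "
from look import *
look('f6.png',(310,100),(80,100),5.6,marks=False)"
```

```text
24.7 [0.5716 0.1382 0.0965] yaw -30.87 F [-0.3 -1.3 -0.5] M [-0.21  0.17  0.05] w 0.0549 q [ 2.1 30.3 76.8 -0.  72.9 32.9]
```

View pics/f6.png

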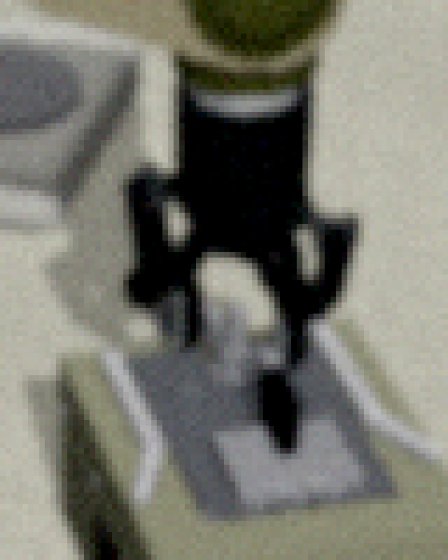

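Emit:
carry_out:
  plan:
    - [[0,0,0],[0,10,0],0.055]
    - [[0,0,0],[0,10,0],0.055]
    - [[0,0,0],[0,10,0],0.055]
    - [[0,0,0],[0,10,0],0.055]

```text
time_s: 25.25
position: [0.5714, 0.1384, 0.0963]
tool_rot: [[0.331, 0.001, 0.944], [-0.944, 0.0, 0.331], [0.0, -1.0, 0.001]]
ft_force: [-1.1, 0.6, -1.9]
grip_width: 0.0549
```

```bash
python3 -c "
from plan import *
st()"
```

```text
25.25 [0.5714 0.1384 0.0963] yaw -70.69 F [-1.1  0.6 -1.9] M [-0.05  0.15  0.08] w 0.0549 q [ 2.1 30.3 76.8  0.  72.9 72.8]
```

Emit:
carry_out:
  plan:
    - [[0,0,0],[0,10,0],0.055]
    - [[0,0,0],[0,10,0],0.055]
    - [[0,0,0],[0,10,0],0.055]
    - [[0,0,0],[0,10,0],0.055]

```text
time_s: 25.75
position: [0.572, 0.1383, 0.0965]
tool_rot: [[-0.353, 0.002, 0.935], [-0.935, 0.0, -0.353], [-0.001, -1.0, 0.002]]
ft_force: [1.1, -1.3, -1.5]
grip_width: 0.0549
```

```bash
python3 -c "
from look import *
look('f7.png',(310,100),(80,100),5.6,marks=False)"
```

```text
25.75 [0.572  0.1383 0.0965] yaw -110.69 F [ 1.1 -1.3 -1.5] M [-0.1  -0.14  0.09] w 0.0549 q [  2.1  30.3  76.8   0.   72.8 112.8]
```

View pics/f7.png

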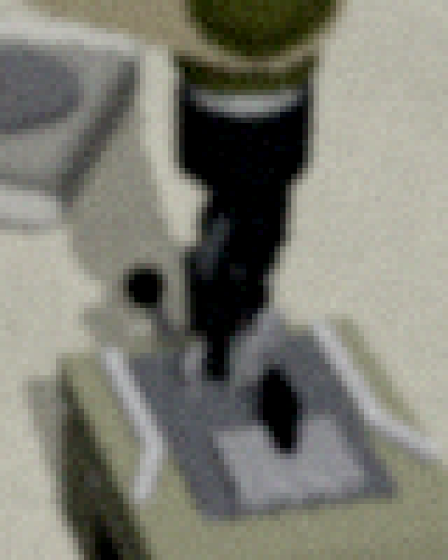

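Emit:
carry_out:
  plan:
    - [[0,0,0],[0,10,0],0.055]
    - [[0,0,0],[0,10,0],0.055]

```text
time_s: 26.05
position: [0.572, 0.1383, 0.0965]
tool_rot: [[-0.65, 0.002, 0.76], [-0.76, -0.0, -0.65], [-0.002, -1.0, 0.002]]
ft_force: [0.9, -0.6, -0.6]
grip_width: 0.055
```

```bash
python3 -c "
from plan import *
st()"
```

```text
26.05 [0.572  0.1383 0.0965] yaw -130.55 F [ 0.9 -0.6 -0.6] M [-0.2  -0.24 -0.05] w 0.055 q [  2.1  30.3  76.8  -0.   72.8 132.6]
```

Emit:
carry_out:
  plan:
    - [[0,0,0],[0,10,0],0.055]
    - [[0,0,0],[0,10,0],0.055]
    - [[0,0,0],[0,6,0],0.055]

```text
time_s: 26.42
position: [0.5719, 0.1382, 0.0964]
tool_rot: [[-0.917, 0.002, 0.399], [-0.399, -0.0, -0.917], [-0.002, -1.0, 0.001]]
ft_force: [-0.1, -0.8, -1.3]
grip_width: 0.0549
```

```bash
python3 -c "
from plan import *
st()"
```

```text
26.43 [0.5719 0.1382 0.0964] yaw -156.47 F [-0.1 -0.8 -1.3] M [-0.25 -0.04  0.1 ] w 0.0549 q [  2.1  30.3  76.8  -0.   72.8 158.5]
```

Emit:
carry_out:
  plan:
    - [[0,-0.004,0],[0,-10.5,0],0.055]
    - [[0,-0.015,0],[0,-10.5,0],0.055]
    - [[0,-0.015,0],[0,-10.5,0],0.055]
    - [[0,-0.004,0],[0,-10.5,0],0.055]
    - [[0,0,0],[0,-10.5,0],0.055]
    - [[0,0,0],[0,-10.5,0],0.055]
    - [[0,0,0],[0,-10.5,0],0.055]
    - [[0,0,0],[0,-10.5,0],0.055]

```text
time_s: 27.42
position: [0.5717, 0.1385, 0.1346]
tool_rot: [[0.311, 0.002, 0.95], [-0.95, 0.0, 0.311], [0.0, -1.0, 0.002]]
ft_force: [0.3, -0.7, 0.3]
grip_width: 0.055
```

Emit:
carry_out:
  plan:
    - [[0,0,0],[0,-10.5,0],0.055]
    - [[0,0,0],[0,-10.5,0],0.055]
    - [[0,0,0],[0,-10.5,0],0.055]
    - [[0,0,0],[0,-10.5,0],0.055]
    - [[0,0,0],[0,-10.5,0],0.055]
    - [[0,0,0],[0,-10.5,0],0.055]
    - [[0,0,0],[0,-10.5,0],0.055]
    - [[0,0,0],[0,-10.5,0],0.055]

```text
time_s: 28.42
position: [0.5717, 0.1385, 0.1346]
tool_rot: [[0.978, 0.002, -0.21], [0.21, 0.0, 0.978], [0.002, -1.0, -0.0]]
ft_force: [0.1, -0.8, 0.4]
grip_width: 0.055
```

Emit:
carry_out:
  plan:
    - [[0,0,0],[0,-10.5,0],0.055]
    - [[0,0,0],[0,-10.5,0],0.055]
    - [[0,0,0],[0,-10.5,0],0.055]
    - [[0,0,0],[0,-10.5,0],0.055]
    - [[0,0,0],[0,0,0],0.055]

```text
time_s: 29.05
position: [0.5717, 0.1385, 0.1345]
tool_rot: [[0.593, 0.002, -0.805], [0.805, 0.0, 0.593], [0.001, -1.0, -0.001]]
ft_force: [0.2, 0.4, -0.4]
grip_width: 0.0551
```

```bash
python3 -c "
from look import *
look('f8.png',(310,100),(80,100),5.6,marks=False)"
```

```text
29.05 [0.5717 0.1385 0.1345] yaw 53.61 F [ 0.2  0.4 -0.4] M [0.01 0.05 0.01] w 0.0551 q [  2.1  28.2  73.7   0.   78.  -51.5]
```

View pics/f8.png

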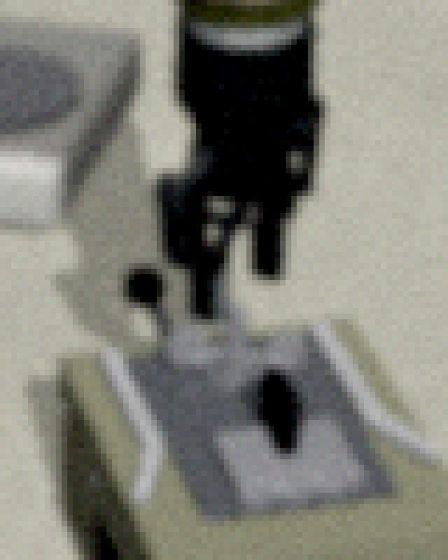

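Emit:
carry_out:
  plan:
    - [[0,0.012,0],[0,0,0],0.055]
    - [[0,0.015,0],[0,0,0],0.055]
    - [[0,0.013,0],[0,10,0],0.055]
    - [[0,0,0],[0,10,0],0.055]
    - [[0,0,0],[0,10,0],0.055]

```text
time_s: 29.72
position: [0.5711, 0.1384, 0.0928]
tool_rot: [[0.92, -0.0, -0.393], [0.393, 0.0, 0.92], [-0.0, -1.0, 0.0]]
ft_force: [0.9, -1.7, 0.3]
grip_width: 0.0552
```

Emit:
carry_out:
  plan:
    - [[0,0,0],[0,10,0],0.055]
    - [[0,0,0],[0,10,0],0.055]
    - [[0,0,0],[0,10,0],0.055]

```text
time_s: 30.1
position: [0.571, 0.1381, 0.0927]
tool_rot: [[0.993, -0.001, 0.119], [-0.119, -0.0, 0.993], [-0.001, -1.0, -0.0]]
ft_force: [-0.4, -1.3, -1.6]
grip_width: 0.0552
```

```bash
python3 -c "
from plan import *
st()"
```

```text
30.1 [0.571  0.1381 0.0927] yaw -6.86 F [-0.4 -1.3 -1.6] M [-0.27  0.03  0.02] w 0.0552 q [ 2.1 30.5 77.1 -0.  72.5  8.9]
```

Emit:
carry_out:
  plan:
    - [[0,0,0],[0,10,0],0.055]
    - [[0,0,0],[0,10,0],0.055]

```text
time_s: 30.35
position: [0.5708, 0.1381, 0.0927]
tool_rot: [[0.892, -0.001, 0.452], [-0.452, -0.0, 0.892], [-0.001, -1.0, -0.001]]
ft_force: [-0.5, -0.5, -0.9]
grip_width: 0.0553
```

```bash
python3 -c "
from plan import *
st()"
```

```text
30.35 [0.5708 0.1381 0.0927] yaw -26.86 F [-0.5 -0.5 -0.9] M [-0.17  0.07  0.08] w 0.0553 q [ 2.1 30.5 77.1 -0.  72.5 28.9]
```

Emit:
carry_out:
  plan:
    - [[0,0,0],[0,8,0],0.055]
    - [[0,0,0],[0,8,0],0.055]

```text
time_s: 30.6
position: [0.5709, 0.1383, 0.0927]
tool_rot: [[0.734, -0.001, 0.679], [-0.679, 0.0, 0.734], [-0.001, -1.0, -0.001]]
ft_force: [0.3, -1.1, -1.0]
grip_width: 0.055
```

```bash
python3 -c "
from look import *
look('f9.png',(310,100),(80,100),5.6,marks=False)"
```

```text
30.6 [0.5709 0.1383 0.0927] yaw -42.79 F [ 0.3 -1.1 -1. ] M [-0.13 -0.03  0.06] w 0.055 q [ 2.1 30.5 77.1  0.  72.5 44.9]
```

View pics/f9.png

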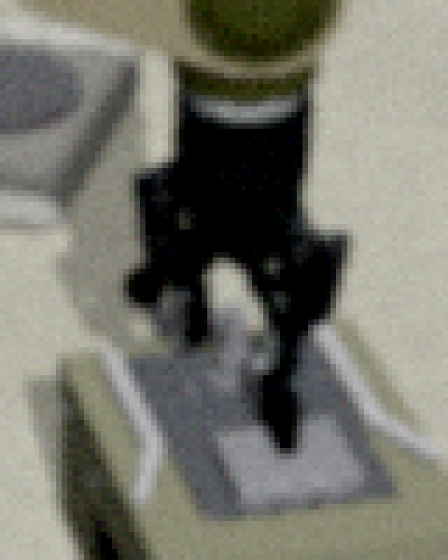

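Emit:
carry_out:
  plan:
    - [[0,0,0],[0,8,0],0.055]
    - [[0,0,0],[0,8,0],0.055]

```text
time_s: 30.9
position: [0.5712, 0.1384, 0.093]
tool_rot: [[0.52, -0.0, 0.854], [-0.854, 0.0, 0.52], [-0.0, -1.0, 0.0]]
ft_force: [1.1, -0.1, -1.1]
grip_width: 0.055
```

```bash
python3 -c "
from plan import *
st()"
```

```text
30.9 [0.5712 0.1384 0.093 ] yaw -58.65 F [ 1.1 -0.1 -1.1] M [ 0.05 -0.03  0.03] w 0.055 q [ 2.1 30.5 77.1  0.  72.5 60.7]
```

Emit:
carry_out:
  plan:
    - [[0,0,0],[0,8,0],0.055]
    - [[0,0,0],[0,8,0],0.055]

```text
time_s: 31.15
position: [0.5713, 0.1384, 0.093]
tool_rot: [[0.265, 0.0, 0.964], [-0.964, 0.0, 0.265], [-0.0, -1.0, 0.0]]
ft_force: [1.1, -1.2, -1.8]
grip_width: 0.0546
```

```bash
python3 -c "
from plan import *
st()"
```

```text
31.15 [0.5713 0.1384 0.093 ] yaw -74.65 F [ 1.1 -1.2 -1.8] M [ 0.01 -0.15  0.04] w 0.0546 q [ 2.1 30.5 77.   0.  72.5 76.7]
```

Emit:
carry_out:
  plan:
    - [[0,0,0],[0,8,0],0.055]
    - [[0,0,0],[0,8,0],0.055]

```text
time_s: 31.4
position: [0.5715, 0.1384, 0.093]
tool_rot: [[-0.011, 0.001, 1.0], [-1.0, 0.0, -0.011], [-0.0, -1.0, 0.001]]
ft_force: [2.6, 0.1, -3.9]
grip_width: 0.055
```

```bash
python3 -c "
from look import *
look('f10.png',(310,100),(80,100),5.6,marks=False)"
```

```text
31.4 [0.5715 0.1384 0.093 ] yaw -90.64 F [ 2.6  0.1 -3.9] M [ 0.05 -0.43  0.39] w 0.055 q [ 2.1 30.5 77.   0.  72.4 92.7]
```

View pics/f10.png

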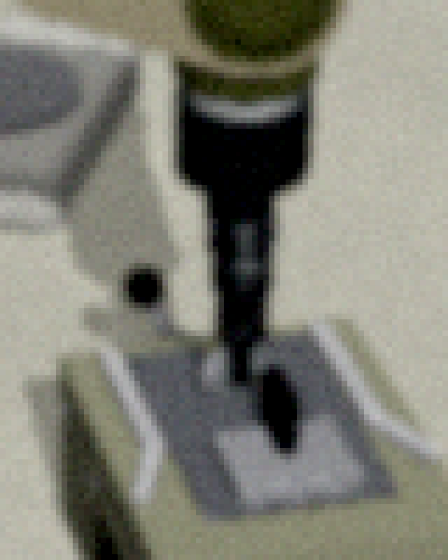

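Emit:
carry_out:
  plan:
    - [[0,0,0],[0,5,0],0.055]
    - [[0,0,0],[0,0,0],0.055]

```text
time_s: 31.7
position: [0.5715, 0.1383, 0.0931]
tool_rot: [[-0.09, 0.001, 0.996], [-0.996, -0.001, -0.09], [0.0, -1.0, 0.001]]
ft_force: [3.2, -0.2, -7.8]
grip_width: 0.0552
```

```bash
python3 -c "
from plan import *
st()"
```

```text
31.7 [0.5715 0.1383 0.0931] yaw -95.15 F [ 3.2 -0.2 -7.8] M [-0.09 -0.66  1.78] w 0.0552 q [ 2.1 30.5 77.  -0.  72.5 97.3]
```

Emit:
carry_out:
  plan:
    - [[0,0,0],[0,5,0],0.055]
    - [[0,0,0],[0,0,0],0.055]

```text
time_s: 31.95
position: [0.5715, 0.1383, 0.0931]
tool_rot: [[-0.174, 0.001, 0.985], [-0.985, -0.001, -0.174], [0.001, -1.0, 0.001]]
ft_force: [4.9, -1.0, -10.5]
grip_width: 0.055
```

```bash
python3 -c "
from plan import *
st()"
```

```text
31.95 [0.5715 0.1383 0.0931] yaw -100.03 F [  4.9  -1.  -10.5] M [-0.17 -0.92  3.45] w 0.055 q [ 2.100e+00  3.050e+01  7.700e+01 -1.000e-01  7.250e+01  1.022e+02]
```

Emit:
carry_out:
  plan:
    - [[0,0,0],[0,-7,0],0.055]
    - [[0,0,0],[0,-7,0],0.055]
    - [[0,0,0],[0,-8,0],0.055]
    - [[0,-0.02,0],[0,0,0],0.055]
    - [[0,-0.025,0],[0,0,0],0.055]
    - [[0,-0.03,0],[0,0,0],0.02]
    - [[0,0,0],[0,0,0],0.0]

```text
time_s: 32.83
position: [0.5722, 0.1386, 0.1715]
tool_rot: [[0.201, 0.006, 0.98], [-0.98, 0.001, 0.201], [-0.0, -1.0, 0.006]]
ft_force: [0.1, -0.8, -0.6]
grip_width: 0.0194
```

```bash
python3 -c "
from plan import *
st()
rows([.4747,.2321,.167],-77.9,4,0.0)"; python3 lk.py g1
```

```text
32.83 [0.5722 0.1386 0.1715] yaw -78.42 F [ 0.1 -0.8 -0.6] M [ 0.   -0.03 -0.01] w 0.0194 q [ 2.1 26.4 70.3  0.1 82.9 80.5]
[[[-0.028,0.001,-0.019],[-0.1,-0.1,0.0],0.0],[[-0.028,0.001,-0.019],[-0.1,-0.2,0.0],0.0],[[-0.028,0.001,-0.019],[-0.1,-0.1,0.0],0.0],[[-0.027,0.001,-0.019],[0,-0.1,0.0],0.0]]
end [0.4752 0.2317 0.1673] yaw -77.92
32.83 [0.5722 0.1386 0.1715] yaw -78.42 F [ 0.1 -0.8 -0.6] M [ 0.   -0.03 -0.01] w 0.0194 q [ 2.1 26.4 70.3  0.1 82.9 80.5]
```

View pics/g1side.png

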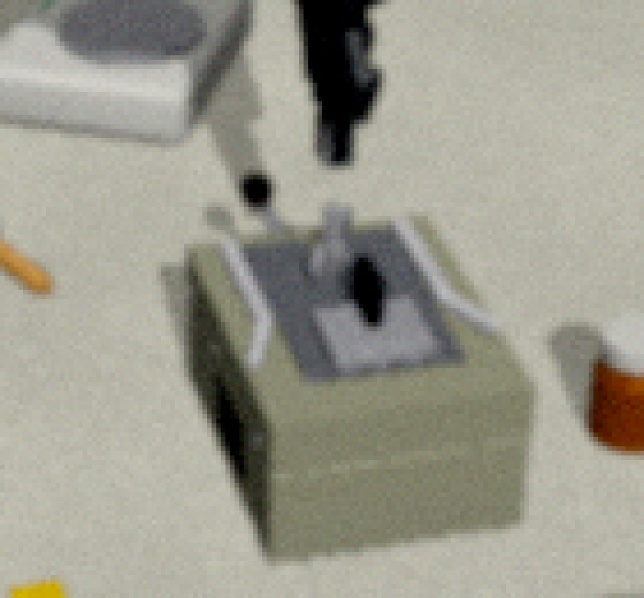

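Emit:
carry_out:
  plan:
    - [[-0.028,0,-0.02],[0,0,0],0]
    - [[-0.028,0,-0.02],[0,-0.3,0],0]
    - [[-0.028,0,-0.02],[0,0,0],0]
    - [[-0.027,0.002,-0.02],[0,-0.2,0],0]
    - [[0,0.03,0],[0,0,0],0]
    - [[0,0,0],[0,0,0],0]

```text
time_s: 33.67
position: [0.469, 0.2307, 0.1348]
tool_rot: [[0.209, -0.004, 0.978], [-0.978, -0.001, 0.209], [-0.0, -1.0, -0.004]]
ft_force: [-1.1, -0.5, 0.1]
grip_width: -0.0002
```

```bash
python3 lk.py g2; python3 -c "
from plan import *
rows([.4747,.2321,.063],-77.9,4,0.0)
xm=np.array([.5716,.1383,np.radians(12.1)]); d=env.observe()['position'][:2]-xm[:2]; c,s=np.cos(xm[2]),np.sin(xm[2]); print('mill frame',c*d[0]+s*d[1],-s*d[0]+c*d[1])"
```

```text
33.67 [0.469  0.2307 0.1348] yaw -77.94 F [-1.1 -0.5  0.1] M [-0.04  0.07  0.02] w -0.0002 q [13.2 22.1 84.   0.  74.1 91.1]
[[[0,0.019,0.001],[0,0,0],0.0],[[0,0.018,0.001],[0,0,0],0.0],[[0,0.019,0.001],[0,-0.1,0],0.0],[[0,0.018,0.001],[0,0.0,0],0.0]]
end [0.4748 0.2316 0.0631] yaw -77.9
mill frame -0.07910228548167939 0.11154115860574028
```

View pics/g2side.png

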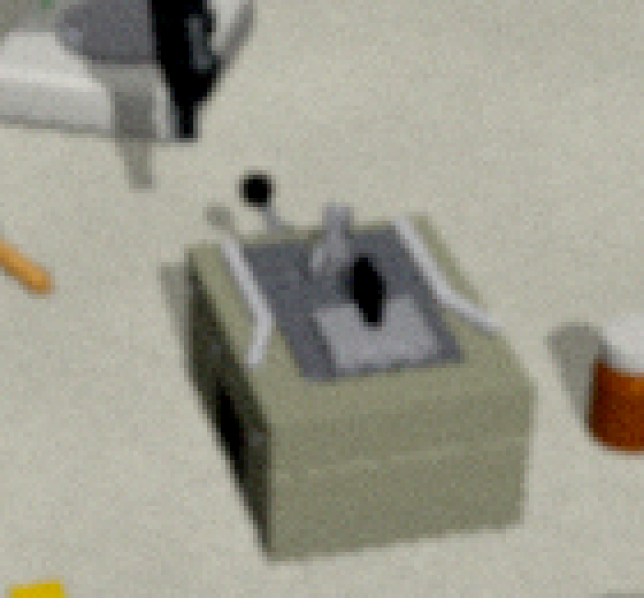

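View pics/g2top.png

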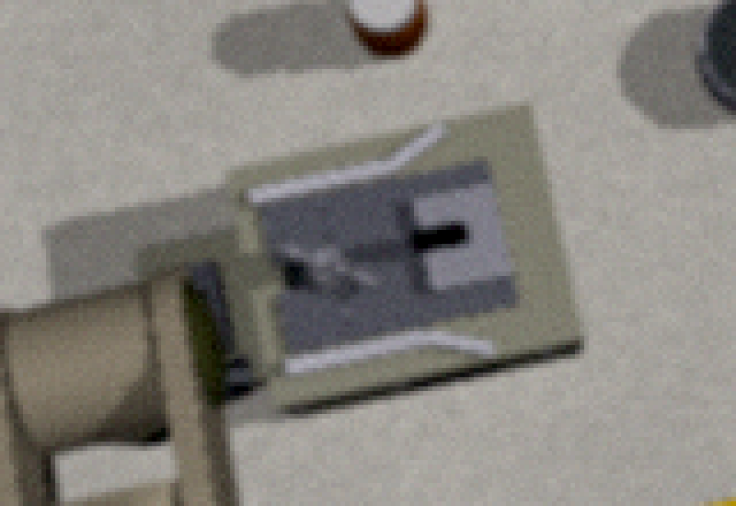

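Emit:
carry_out:
  plan:
    - [[0,0.024,0],[0,0,0],0]
    - [[0,0.024,0],[0,0,0],0]
    - [[0,0.021,0],[0,0,0],0]
    - [[0,0,0],[0,0,0],0]

```text
time_s: 34.28
position: [0.4708, 0.2306, 0.0677]
tool_rot: [[0.208, -0.0, 0.978], [-0.978, -0.0, 0.208], [-0.0, -1.0, -0.0]]
ft_force: [-0.9, 0.9, 0.8]
grip_width: 0.0
```

Emit:
carry_out:
  plan:
    - [[0,0,0.012],[0,0,0],0]
    - [[0,0,0.012],[0,0,0],0]
    - [[0,0,0.012],[0,0,0],0]
    - [[0,0,0],[0,0,0],0]

```text
time_s: 34.78
position: [0.5071, 0.2386, 0.0681]
tool_rot: [[0.208, 0.002, 0.978], [-0.978, 0.0, 0.208], [0.0, -1.0, 0.002]]
ft_force: [0.5, -0.8, -0.7]
grip_width: -0.0001
```

```bash
python3 lk.py g3
```

```text
34.77 [0.5071 0.2386 0.0681] yaw -78.0 F [ 0.5 -0.8 -0.7] M [0.04 0.05 0.02] w -0.0001 q [13.1 29.6 83.6 -0.  66.7 91.1]
```

View pics/g3side.png

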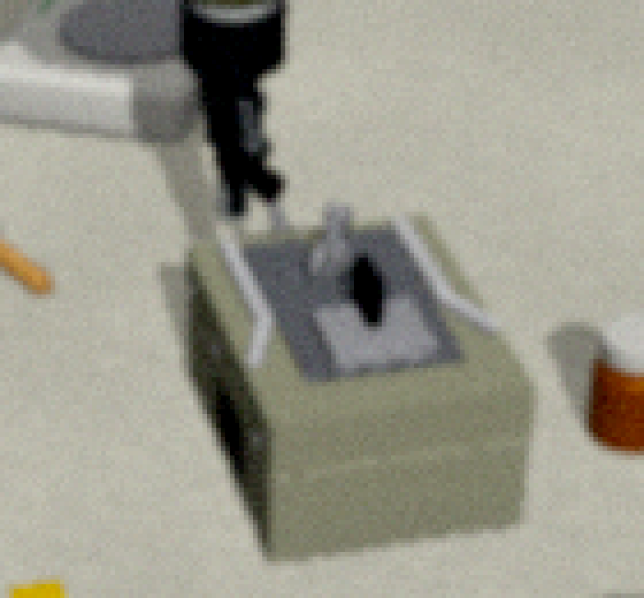

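Emit:
carry_out:
  plan:
    - [[0,0,0.012],[0,0,0],0]
    - [[0,0,0.012],[0,0,0],0]
    - [[0,0,0.012],[0,0,0],0]
    - [[0,0,0.008],[0,0,0],0]
    - [[0,0,0],[0,0,0],0]

```text
time_s: 35.5
position: [0.5498, 0.2477, 0.0679]
tool_rot: [[0.208, 0.002, 0.978], [-0.978, 0.0, 0.208], [0.0, -1.0, 0.002]]
ft_force: [0.5, -0.3, 0.3]
grip_width: -0.0001
```

```bash
python3 lk.py g4
```

```text
35.5 [0.5498 0.2477 0.0679] yaw -78.0 F [ 0.5 -0.3  0.3] M [-0.04 -0.03 -0.03] w -0.0001 q [13.  33.3 76.3 -0.  70.3 91. ]
```

View pics/g4side.png

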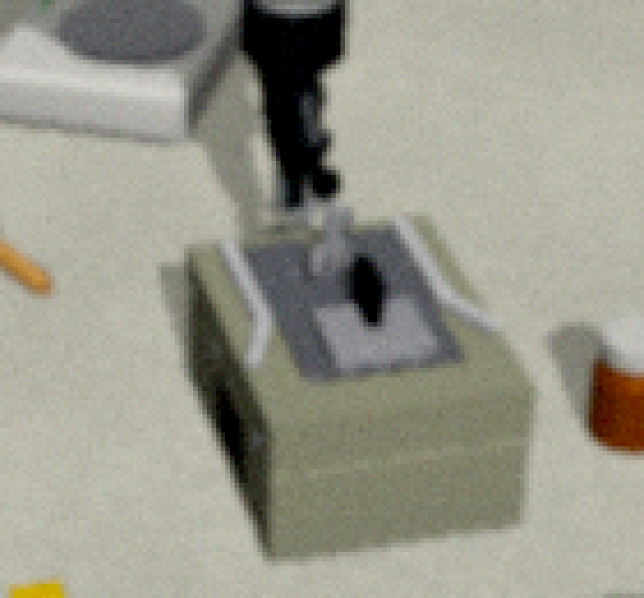

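View pics/g4top.png

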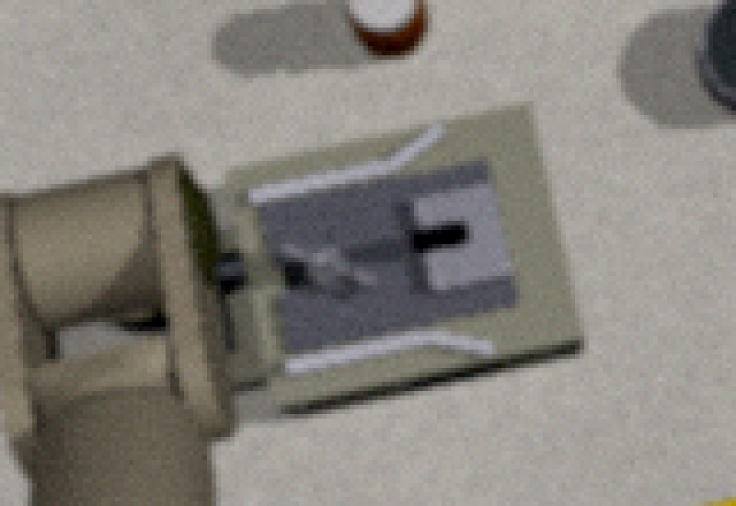

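Emit:
carry_out:
  plan:
    - [[0,0,0.004],[0,0,0],0]
    - [[0,0,0.003],[0,0,0],0]
    - [[0,0,0],[0,0,0],0]

```text
time_s: 35.98
position: [0.5515, 0.2483, 0.068]
tool_rot: [[0.209, -0.009, 0.978], [-0.978, -0.003, 0.209], [0.001, -1.0, -0.009]]
ft_force: [-18.9, -5.9, 9.5]
grip_width: 0.0001
```

Emit:
carry_out:
  plan:
    - [[0,0,0.004],[0,0,0],0]
    - [[0,0,0],[0,0,0],0]

```text
time_s: 36.22
position: [0.5515, 0.2483, 0.0679]
tool_rot: [[0.209, -0.018, 0.978], [-0.978, -0.005, 0.209], [0.001, -1.0, -0.018]]
ft_force: [-34.7, -11.4, 19.1]
grip_width: 0.0004
```

```bash
python3 lk.py g5; python3 -c "
from look import *
q=pickle.load(open('last_side.pkl','rb'))
xm=[.5716,.1383,np.radians(12.1)]
for a in(-.5,.3,.4,.5,.55): print(a,((proj(q,T(xm,[(60*np.sin(a),112,72+60*np.cos(a))]))[0]+.5-[280,110])*4.6).round())"
```

```text
36.23 [0.5515 0.2483 0.0679] yaw -77.92 F [-34.7 -11.4  19.1] M [-1.7   5.58 -0.06] w 0.0004 q [13.1 34.  74.9 -0.1 72.1 91. ]
-0.5 [255. 197.]
0.3 [316. 184.]
0.4 [323. 185.]
0.5 [330. 187.]
0.55 [333. 189.]
```

View pics/g5side.png

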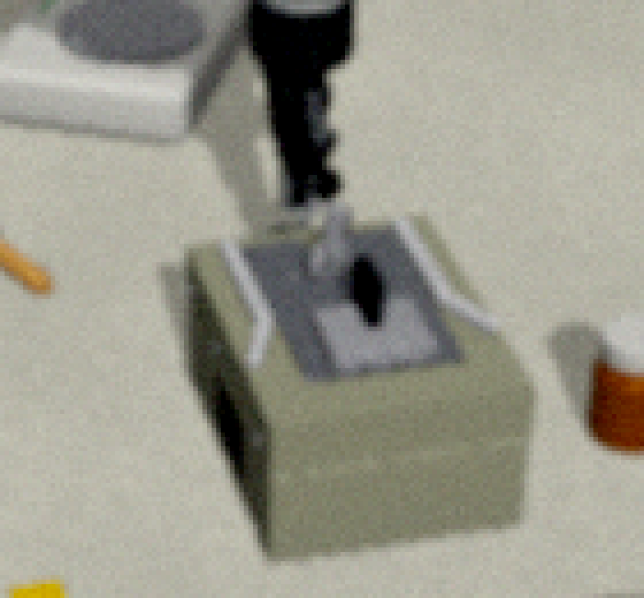

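Emit:
carry_out:
  plan:
    - [[0,0,-0.012],[0,0,0],0]
    - [[0,0,-0.02],[0,0,0],0]
    - [[0,0,-0.015],[0,0,0],0]
    - [[0,-0.03,-0.01],[0,0,0],0]
    - [[0,-0.05,0],[0,0,0],0]
    - [[0,-0.05,-0.02],[0,0,0],0]
    - [[-0.03,0,-0.05],[0,0,0],0]
    - [[-0.03,0,-0.05],[0,0,0],0]

```text
time_s: 37.33
position: [0.373, 0.272, 0.1985]
tool_rot: [[0.207, 0.003, 0.978], [-0.978, 0.001, 0.207], [-0.0, -1.0, 0.004]]
ft_force: [0.4, 1.2, 0.8]
grip_width: 0.0002
```

Emit:
carry_out:
  plan:
    - [[-0.05,0,0],[0,0,0],0]
    - [[-0.05,0,0],[0,0,0],0]
    - [[0,0,0],[0,0,0],0]

```text
time_s: 37.7
position: [0.3524, 0.3719, 0.1979]
tool_rot: [[0.212, 0.002, 0.977], [-0.977, 0.001, 0.212], [-0.001, -1.0, 0.002]]
ft_force: [-0.5, 0.0, 0.7]
grip_width: -0.0001
```

```bash
python3 lk.py h1; python3 -c "
from look import *
xm=np.array([.5716,.1383,np.radians(12.1)])
sh=T(xm,[(0,-85,0)])[0]
for cam,o,sz in(('top',(200,140),(120,90)),('side',(310,130),(100,80))):
    q=pickle.load(open('last_%s.pkl'%cam,'rb')); sc=6.4
    a=crop(q,o,sz,sc).astype(float); a=np.ascontiguousarray(np.clip((a-30)*1.7,0,255).astype(np.uint8)); b=a.copy()
    cover(a,q,[sh[0],sh[1],xm[2]],o,sc,120)
    u=(proj(q,T(xm,[(60*np.sin(.5),112,72+60*np.cos(.5))]))[0]+.5-o)*sc; cv2.circle(a,(int(u[0]),int(u[1])),3,(0,0,255),-1)
    cv2.imwrite('pics/h1%sz.png'%cam,a); cv2.imwrite('pics/h1%sy.png'%cam,b)
"
```

```text
37.7 [0.3524 0.3719 0.1979] yaw -77.77 F [-0.5  0.   0.7] M [-0.   -0.02 -0.  ] w -0.0001 q [ 33.3  17.7  79.7  -0.   82.4 111.1]
```

View pics/h1topz.png

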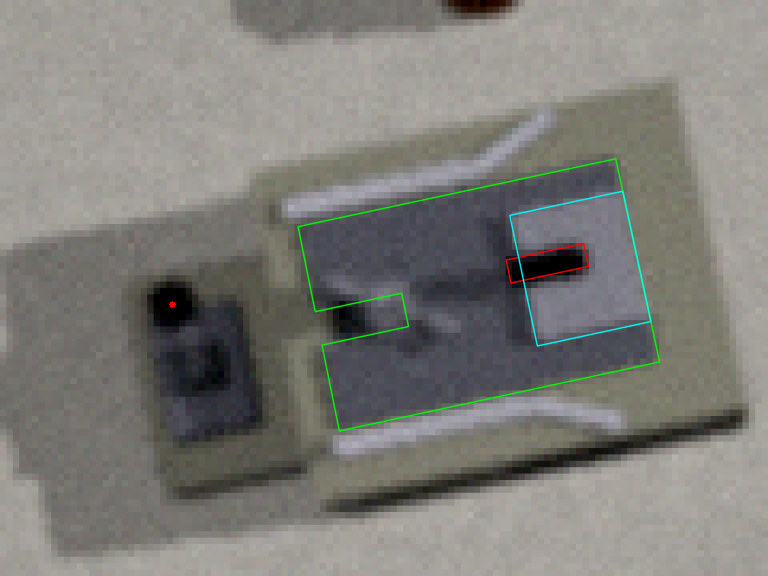

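View pics/h1sidez.png

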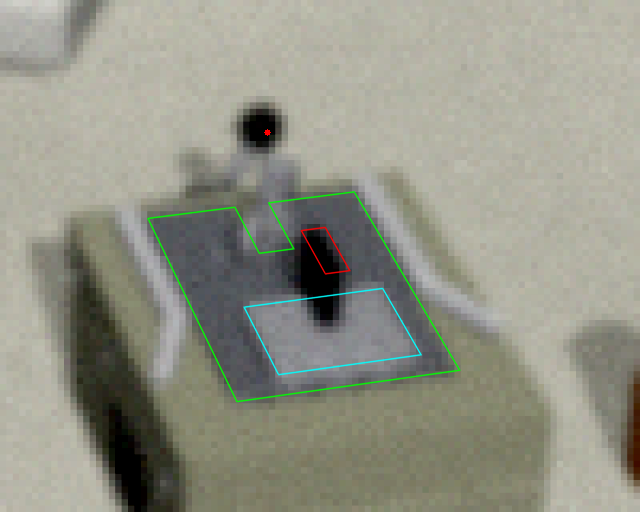

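View pics/h1sidey.png

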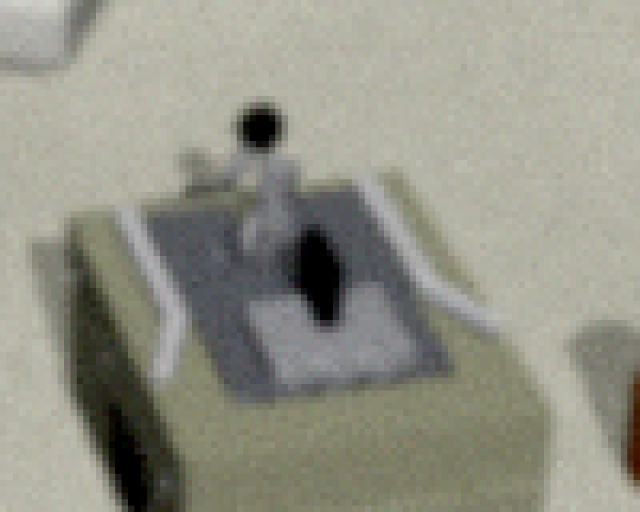

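View pics/h1topr.png

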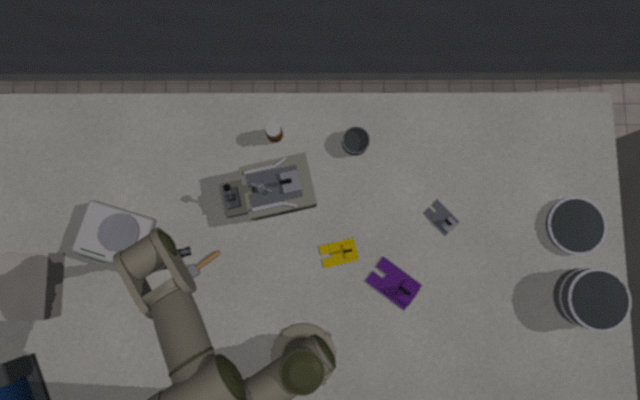

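```bash
python3 -c "
from rig import env
print(env.close_job())"
```

```text
the job is handed in; nothing more can be done
None
```

The mill is closed up and started, in the order you asked, and the job is handed in. The last state reading was 37.7 s, against the 64 s limit.

**What I did**
- **Cover:** I picked up the larger grey cover and laid it on the deck behind the stud. I slid it in until the slot's end met the stud, where the push reached about 18 N with its origin 84.9 mm from the stud (85 expected).
- **Wing nut:** I spun it clockwise with the open fingers in three strokes, roughly 525° by my estimate. The turning moment then rose from about 0.05 to 3.45 N m, which is snug.
- **Lever:** Only after that, I pushed it from off to on until it met its stop, at about 37 N, then drew the arm clear.

**Last checks**
- Both camera views show the cover square on the deck with the stud in its slot, to within about a pixel (roughly 3 mm) of the model outline.
- The lever ball sits at the on position, and the sieve, jar and brush look unmoved.
- The arm is clear of everything.

**What disagreed**
- **Tool height:** The fingertips sat about 37 mm higher than the reported tool position. My first grip therefore caught only the top of the handle and slipped off. I corrected for this, gripped again lower, and it held.
- **Snugness:** I judged it from the wrist torque alone, because the pictures are too coarse to show the gap under the washer.

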